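Unload the sprung sample carrier

TASK

A closed sample carrier has arrived on the bench. Slide its orange thumb latch to the left so that the sprung clear cover flies open, pull every sample tube up out of its spring clips, and lower each one gently (never drop it) to the bottom of the deep blue tub. When all the tubes are in the tub, swing the cover shut and press it down until the latch snaps over it; leave the blue-capped bottle standing where it is.

Things in the scene. Friction and masses are not known exactly. Their poses are not given: they have to be found in the camera images.
- carrier: grey sample carrier fixed to the bench: tray 132 mm (x) by 170 mm (y) on 18 mm feet, top of its floor 24 mm above the bench, of its front and rear walls 72 mm, of its two low ends (+y, -y) 38 mm, under a hinged clear plate with a white frame. Origin: its centre at bench height; x points away from the robot, from the latch towards the hinge; y left, z up
- clips_mid (a point): centre of the carrier at tube-axis height, 62 mm above the bench. 3 or 4 tubes lie along x at y = -63, -21, +21, +63 mm from it, each in two C-shaped wire spring clips (10 mm long at x = -26 and +26 mm, reaching 12 mm either side of the tube); between the clips the tube is free for fingers. Pulled straight up, a tube resists with about 7 to 10 N over 6 mm, then comes free
- latch (a joint): thumb latch, m: 0 = home, hooked over the cover; slides to +y of the carrier (left) by at most 0.012. A spring pushes it home (1.5 N, 3.3 N at full travel). From 0.008 on the cover is free. The hook is bevelled: a cover pressed down pushes it aside and it snaps back over the cover by itself
- latch_tab (a point): middle of the exposed upright orange latch tab, 16 mm (x) by 12 mm (y), 92 mm above the bench; the tab's top is 12 mm higher, and both its y sides are free down to the black housing 26 mm lower (its top 66 mm above the bench, 28 mm to either side). It lies 23 mm in front of the cover's front edge. Axes as the carrier's
- cover (a joint): cover angle, rad: 0 shut, 1.95 fully open (leaning back, away from the robot). A damped spring (0.26 N m shut, 0.10 open) throws it open in about a second once the latch lets go and nothing is in its way. To shut it, push its outer face from behind over towards the robot, then down; the last millimetres take 5 to 8 N at the front edge, to push the latch aside, then it stays shut
- cover_edge (a point): middle of the cover's front edge, on its upper (outer) face, 130 mm from the hinge line; the cover is 5 mm thick and 170 mm wide. When the cover is shut it is 81 mm above the bench. Its z axis is the outward normal of the cover. A monitor hangs low over the bench behind and to the left of the carrier, and the analyser's side wall stands to its right
- cover_hinge (a point): middle of the cover's hinge line, 78 mm above the bench, 66 mm behind the carrier's centre. Axes as the carrier's
- tub: deep blue open-topped rectangular tub with a grey liner, loose, about 0.6 kg: 164 mm (x) by 124 mm (y) outside, 75 mm high, walls and floor 4 mm thick. Origin: centre of its underside; z up
- tube_0_mid (a point): middle of a sample tube with a red stopper: clear tube 13 mm in diameter, stopper 16 mm in diameter over the last 16 mm, 100 mm long in all, 20 g. z points along the tube to the stopper. May be absent
- tube_1_mid (a point): the same for the tube with a yellow stopper. May be absent
- tube_9_mid (a point): the same for the tube with a green stopper. May be absent
- tube_7_mid (a point): the same for the tube with a violet stopper. May be absent
- diluent: bystander: white bottle with a blue cap, 68 mm in diameter, 120 mm high; origin under its centre

How it is judged:
By the outcome, as a careful person would: the job done as asked, in the order asked, and still so for the second after the job is handed in, with the robot touching nothing.
Of tube_0, tube_1, tube_9, tube_7 only 3 to 4 are there at a start; the rules pass over those that are not, and their reading is None.
At some moment in a run one of tub may be knocked a few centimetres aside while the robot is not near it.
It also fails if it takes over 208 s, if anything falls off the work surface, if the arm or the gripper's body presses on something with over 40 N, if the wrist force passes 120 N, or if a joint passes its speed limit or range.

ROBOT

A 7-joint arm with a two-finger parallel gripper is mounted at the origin on a cart in front of the work surface, level with it; the furniture and walls round the work are solid. World frame = base frame: x ahead of the robot, y to its left, z up, the work surface at z = 0. Lengths are in m, angles in degrees, forces in N, time in s.
With the tool pointing down it reaches from about 0.425 to 1.025 m from the base axis. Payload 3.6 kg.
Tool frame: the origin (TCP) lies on the centre line of the jaws, within the pads' length; the fingertips stand 17 mm ahead of it and the grasp point (between the pads) lies 2 mm behind it; z points along the fingers, y is the line along which they close (so a half turn about z gives the same grasp; the last joint's range is limited). The gripper opens to 85 mm and grips with 20 to 120 N. Pads are 22 mm wide; open, the fingers measure 114 mm over their backs; the gripper's body (76 mm by 85 mm) begins 54 mm behind the grasp point. The pads swing forward as they close: fully open they stand 13 mm farther back than shut.
Start: joints at [-81.389, 33.873, 2.773, 92.16, -1.908, 54.013, -1.931], TCP at [0.175, 0.704, 0.223] pointing down, gripper open.
Joint ranges: [-153.93, 153.93], [-27.13, 128.08], [-72.61, 78.16], [10.71, 143.7], [-87.88, 267.88], [4.46, 118.87], [-176.78, 176.78]. Speed limits (degrees/s): [147.25, 147.25, 180, 180, 180, 180, 180].

INTERFACE

Orientations are given as [roll, pitch, yaw] about the fixed x, y, z axes, in that order (R = Rz(yaw) Ry(pitch) Rx(roll)).
In Python, from bench import robot gives the robot as it stands.
- The arm moves only by the tool step_arm, never from a script. Its argument "motion" is a list of rows, each an object of numbers: "x", "y", "z": the shift along the tool's x, y, z in mm; "spin": the turn about the tool's z in degrees. A call has 1 to 20 rows; each row is the pose to reach, as a shift and turn from the pose commanded when the call began, along the tool's axes at that moment; what a row does not reach only later rows make up. A row lasts 1/10 s, in which the tool goes at most 50 mm and 8.59 degrees, less where a joint would pass 70% of its speed; a pose out of reach is approached as far as the arm can. A call with a gripper value outside its range is refused whole. "jaw" is the opening, from -1 (shut) to 1 (fully open), set as the call begins (left out, the last holds). The fingers move at their own pace and stop on an object; "grip_force" is the grip in N (left out, the last holds). Time passes only in rows, so rows that repeat a pose let the fingers close. It gives the time, the measured TCP pose, the force, the opening and the grip force at its end, in the units of the state.
- robot.read_state(): the state, without advancing time (a new reading comes with each control period).
- robot.read_camera(name): name is "side" or "top" or "wrist"; returns the picture (420x560x3 uint8, red, green, blue); there is no depth.
- robot.get_calibration(name): a dict with "fx", "fy", "cx", "cy" (pixels), "distortion" ([k1, k2, p1, p2, k3] as OpenCV has them; the pictures are not rectified), "rvec" (rotation vector, rad) and "tvec" (3), from world to camera coordinates, as OpenCV has them. Camera axes: x right, y down, z forward; pixel columns grow to the right and rows downward; lengths in m; the calibration is good to about 2 mm. A picture is of the moment at which its call begins: read the wrist's pose just before it. get_calibration takes no time and is no camera call; for the wrist camera it gives the pose at the moment of the call.
- robot.finish_job(): hands the job in; it is judged then, once.
The state is a dict: "time_s": time; "joint_pos": joint angles; "joint_vel": joint speeds; "joint_torque": joint torques, N m; "tool_pos": TCP position; "eef_rot": TCP orientation; "ft_force": force on the tool from outside, world axes, zero at the start; "ft_torque": the same for the moment, N m; "grip_width": finger opening in m; "finger_force": force on a finger pad.
Only numpy, scipy, OpenCV 4.12 (cv2) and the standard library are available. Lean on these libraries where they do the work, as an engineer would, in place of code of your own. Each camera call takes 0.05 s, during which the arm holds its last target. There are 200 camera calls.

## Working session

There is one attempt and no reset: what is moved stays moved. The work goes in short steps, Python scripts to look and compute and a tool call to move; the robot and the scene stay as the last step left them, time stands still between calls to the robot, and variables do not carry over. Pictures are saved under pics/ and viewed, at most 14 in all, crops included, and the job is handed in when it is done.

Besides the shell and the picture viewer there is one more tool, called after "Emit:" as name(argument=value, ...) on one line, values as JSON. step_arm: Moves the arm, as the interface text tells. Its arguments: {"type":"object","properties":{"motion":{"type":"array","items":{"type":"object","properties":{"x":{"type":"number"},"y":{"type":"number"},"z":{"type":"number"},"spin":{"type":"number"}}}},"jaw":{"type":"number"},"grip_force":{"type":"number"}},"required":["motion"]}

```bash
mkdir -p pics; cat > h.py <<'E'
import numpy as np, cv2
from bench import robot
def shot(n,name=None):
    c=robot.get_calibration(n); im=robot.read_camera(n)
    if name: cv2.imwrite('pics/%s.png'%name, im[:,:,::-1])
    return im,c
def ray(c,uv):
    K=np.array([[c['fx'],0,c['cx']],[0,c['fy'],c['cy']],[0,0,1.]])
    p=cv2.undistortPoints(np.array([[uv]],float),K,np.array(c['distortion'],float))[0,0]
    R=cv2.Rodrigues(np.array(c['rvec'],float))[0]; t=np.array(c['tvec'],float).ravel()
    return -R.T@t, R.T@np.array([p[0],p[1],1.])
def onz(c,uv,z):
    o,d=ray(c,uv); return o+d*(z-o[2])/d[2]
def two(c1,u1,c2,u2):
    o1,d1=ray(c1,u1);o2,d2=ray(c2,u2)
    s=np.linalg.lstsq(np.c_[d1,-d2],o2-o1,rcond=None)[0]
    a=o1+d1*s[0];b=o2+d2*s[1]; return (a+b)/2,np.linalg.norm(a-b)
def proj(c,p):
    K=np.array([[c['fx'],0,c['cx']],[0,c['fy'],c['cy']],[0,0,1.]])
    return cv2.projectPoints(np.array([p],float),np.array(c['rvec'],float),np.array(c['tvec'],float),K,np.array(c['distortion'],float))[0][0,0]
E
python3 - <<'E'
from h import *
np.set_printoptions(precision=3,suppress=True)
a,_=shot('top','top0');b,_=shot('side','side0')
for n in('top','side'):
    c=robot.get_calibration(n); o,d=ray(c,(280,210)); print(n,o,d)
s=robot.read_state();print(s['time_s'],s['tool_pos'],s['eef_rot'],s['grip_width'])
E
```

```text
top [0.341 0.253 0.912] [ 0.183  0.014 -0.983]
side [0.351 0.946 0.715] [ 0.162 -0.721 -0.674]
0.1 [0.175 0.703 0.222] [-179.884    0.007  166.033] 0.08547990801004947
```

View pics/top0.png

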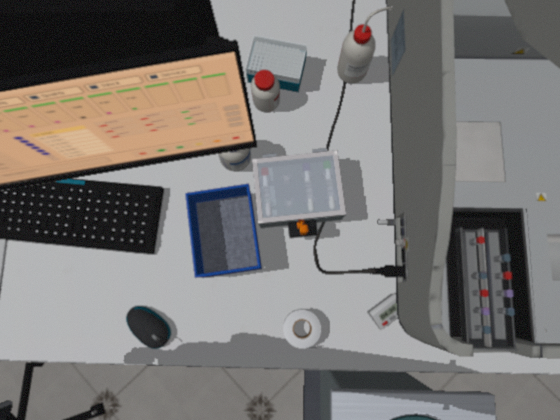

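View pics/side0.png

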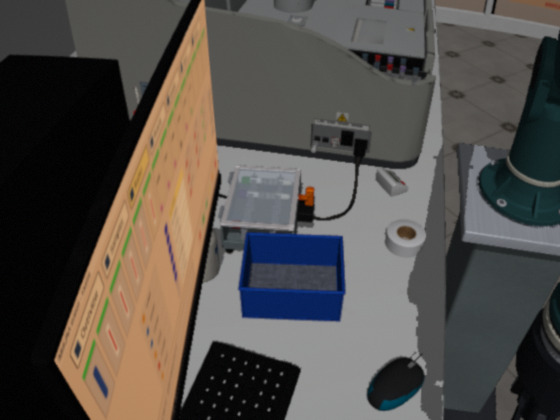

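The top view shows the carrier with corners near (254,159), (340,152), (344,218) and (258,225). The latch is at (303,229) and the tub at (187–260, 187–277). The monitor is to the upper left and the analyser wall is at x≈395. The side view agrees: latch at (309,195), tub in front, and the bottle behind the monitor's edge at (212,262).

```bash
python3 - <<'E'
from h import *
np.set_printoptions(precision=4,suppress=True)
T=cv2.imread('pics/top0.png');S=cv2.imread('pics/side0.png')
ct=robot.get_calibration('top');cs=robot.get_calibration('side')
def blob(im,lo,hi,roi):
    m=cv2.inRange(cv2.cvtColor(im,cv2.COLOR_BGR2HSV),lo,hi);k=np.zeros_like(m);x0,y0,x1,y1=roi;k[y0:y1,x0:x1]=m[y0:y1,x0:x1];return k
o1=blob(T,(5,180,120),(20,255,255),(270,210,340,250));o2=blob(S,(5,180,120),(20,255,255),(290,180,330,215))
for o in(o1,o2):
    y,x=np.nonzero(o);print('orange',x.min(),x.max(),y.min(),y.max(),x.mean(),y.mean(),len(x))
u1=[v.mean() for v in np.nonzero(o1)[::-1]];u2=[v.mean() for v in np.nonzero(o2)[::-1]]
print('latch2',two(ct,u1,cs,u2), onz(ct,u1,.1))
P=[onz(ct,u,.081) for u in((254,159),(340,152),(344,218),(258,225))];print(np.array(P))
for i in range(4):print(np.linalg.norm(P[i]-P[(i+1)%4]))
d=P[0]-P[1]+P[3]-P[2];print('yaw of carrier',np.degrees(np.arctan2(-d[0],d[1])), 'centre',np.mean(P,0))
b=blob(T,(105,120,50),(125,255,255),(170,170,275,290))
c=max(cv2.findContours(b,0,2)[0],key=cv2.contourArea);r=cv2.minAreaRect(c);bp=cv2.boxPoints(r);print(bp)
Q=np.array([onz(ct,u,.075) for u in bp]);print(Q,[np.linalg.norm(Q[i]-Q[(i+1)%4]) for i in range(4)],Q.mean(0))
# tube stoppers through cover
cv2.imwrite('pics/crop0.png',cv2.resize(T[140:245,240:360],None,fx=6,fy=5.7,interpolation=cv2.INTER_CUBIC))
E
```

```text
orange 297 307 221 232 301.8488372093023 227.02325581395348 86
orange 299 313 187 204 307.64233576642334 195.32846715328466 137
latch2 (array([0.4618, 0.223 , 0.0862]), np.float64(0.0022397636709170286)) [0.4609 0.2235 0.1   ]
[[0.5982 0.3183 0.081 ]
 [0.6145 0.1485 0.081 ]
 [0.4824 0.1422 0.081 ]
 [0.4663 0.307  0.081 ]]
0.1705859752841133
0.13226624775882356
0.16552493667983822
0.13236104032236007
yaw of carrier 5.52451206291765 centre [0.5403 0.229  0.081 ]
[[183.14 192.98]
 [248.66 183.62]
 [260.76 268.32]
 [195.24 277.68]]
[[0.5288 0.457  0.075 ]
 [0.5494 0.3279 0.075 ]
 [0.3842 0.3    0.075 ]
 [0.3642 0.4242 0.075 ]] [np.float64(0.13070596298931425), np.float64(0.1675508334289809), np.float64(0.12583738859485868), np.float64(0.16782038099170654)] [0.4566 0.3773 0.075 ]
```

View pics/crop0.png

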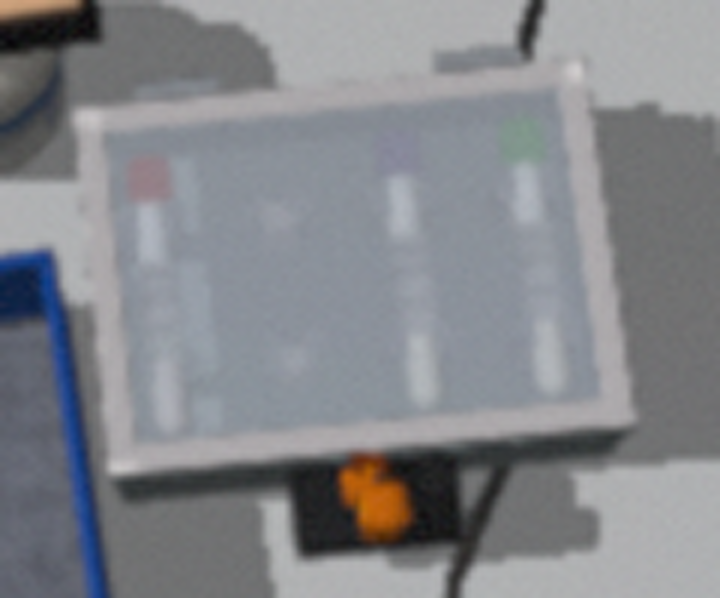

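Three tubes: red at y=+63, violet at −21 and green at −63, with stoppers towards the hinge. Next I move above the latch.

```bash
cat >> h.py <<'E'
from scipy.spatial.transform import Rotation as Ro
C=np.array([.539,.229,0.]);YAW=5.0
np.set_printoptions(precision=4,suppress=True)
def w(p,C=None,yaw=None):  # carrier -> world (m)
    C=globals()['C'] if C is None else C; yaw=YAW if yaw is None else yaw
    return C+Ro.from_euler('z',yaw,degrees=True).apply(p)
def to(p,yaw=None):
    s=robot.read_state();R=Ro.from_euler('xyz',s['eef_rot'],degrees=True)
    d=R.inv().apply(np.array(p)-s['tool_pos'])*1000
    sp=0 if yaw is None else -((yaw-s['eef_rot'][2]+180)%360-180)
    print('shift',d.round(1),'spin',round(sp,1))
def st():
    s=robot.read_state();print(round(s['time_s'],2),np.array(s['tool_pos']),np.array(s['eef_rot']),'F',np.array(s['ft_force']),'w',round(s['grip_width'],4),s['finger_force'])
E
python3 - <<'E'
from h import *
ct=robot.get_calibration('top');print(onz(ct,(303.8,228.6),.104),w([-.087,0,.092]))
to([.44,.20,.26],185)
E
```

```text
[0.4574 0.22   0.104 ] [0.4523 0.2214 0.092 ]
shift [-378.7 -424.   -37.3] spin -19.0
```

Emit:
step_arm(motion=[{"x": -10, "y": -15, "z": -37}, {"x": -35, "y": -40, "z": -37, "spin": -3}, {"x": -63, "y": -70, "z": -37, "spin": -6}, {"x": -91, "y": -102, "z": -37, "spin": -9}, {"x": -120, "y": -134, "z": -37, "spin": -12}, {"x": -150, "y": -166, "z": -37, "spin": -15}, {"x": -180, "y": -200, "z": -37, "spin": -19}, {"x": -210, "y": -234, "z": -37, "spin": -19}, {"x": -240, "y": -268, "z": -37, "spin": -19}, {"x": -270, "y": -302, "z": -37, "spin": -19}, {"x": -300, "y": -336, "z": -37, "spin": -19}, {"x": -330, "y": -370, "z": -37, "spin": -19}, {"x": -355, "y": -398, "z": -37, "spin": -19}, {"x": -372, "y": -416, "z": -37, "spin": -19}, {"x": -379, "y": -424, "z": -37, "spin": -19}, {"x": -379, "y": -424, "z": -37, "spin": -19}, {"x": -379, "y": -424, "z": -37, "spin": -19}, {"x": -379, "y": -424, "z": -37, "spin": -19}], jaw=-1)

```text
validation failed for argument at $.mo...
```

```bash
python3 - <<'E'
from h import *
st(); im,c=shot('wrist','wr1'); print(ray(c,(280,210)))
E
```

```text
0.1 [0.1748 0.7028 0.2218] [-179.8836    0.0069  166.0334] F [-0.7065  0.0898 -0.5024] w 0.0855 0.0
(array([0.0929, 0.7241, 0.3731]), array([ 0.3216, -0.0854, -0.943 ]))
```

View pics/wr1.png

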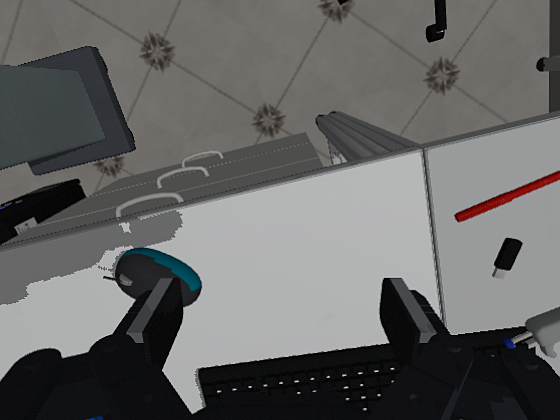

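The wrist picture shows the start area: mouse, keyboard and fingers. The move was refused, so I'll give all four keys in every row.

Emit:
step_arm(motion=[{"x": -10, "y": -15, "z": -37, "spin": 0}, {"x": -35, "y": -40, "z": -37, "spin": -3}, {"x": -63, "y": -70, "z": -37, "spin": -6}, {"x": -91, "y": -102, "z": -37, "spin": -9}, {"x": -120, "y": -134, "z": -37, "spin": -12}, {"x": -150, "y": -166, "z": -37, "spin": -15}, {"x": -180, "y": -200, "z": -37, "spin": -19}, {"x": -210, "y": -234, "z": -37, "spin": -19}, {"x": -240, "y": -268, "z": -37, "spin": -19}, {"x": -270, "y": -302, "z": -37, "spin": -19}, {"x": -300, "y": -336, "z": -37, "spin": -19}, {"x": -330, "y": -370, "z": -37, "spin": -19}, {"x": -355, "y": -398, "z": -37, "spin": -19}, {"x": -372, "y": -416, "z": -37, "spin": -19}, {"x": -379, "y": -424, "z": -37, "spin": -19}, {"x": -379, "y": -424, "z": -37, "spin": -19}, {"x": -379, "y": -424, "z": -37, "spin": -19}, {"x": -379, "y": -424, "z": -37, "spin": -19}], jaw=-1)

```text
time_s: 1.95
tool_pos: [0.4396, 0.2025, 0.2597]
eef_rot: [180.0, -0.0, -174.8]
ft_force: [-0.4, 0.1, 0.2]
grip_width: -0.0002
finger_force: 0.0
```

```bash
python3 - <<'E'
from h import *
im,c=shot('wrist','wr2'); print(ray(c,(280,210)))
m=cv2.inRange(cv2.cvtColor(im,cv2.COLOR_RGB2HSV),(5,180,100),(20,255,255))
for k in cv2.findContours(m,0,2)[0]:
    if cv2.contourArea(k)>30:
        print(cv2.boundingRect(k),cv2.contourArea(k)); r=cv2.minAreaRect(k);print(r)
print('pred tab top',proj(c,w([-.087,0,.104])),'cover corners',[proj(c,w(q)) for q in([-.064,.085,.081],[-.064,-.085,.081],[.066,.085,.081],[.066,-.085,.081])])
E
```

```text
(array([0.3556, 0.1953, 0.4111]), array([ 0.3309,  0.0275, -0.9433]))
(291, 188, 19, 34) 415.5
((300.0, 204.5), (33.0, 18.0), 90.0)
pred tab top [299.5051 200.4429] cover corners [array([382.1231, 215.3973]), array([213.6484, 214.9377]), array([370.9388, 323.3217]), array([220.5101, 322.9329])]
```

View pics/wr2.png

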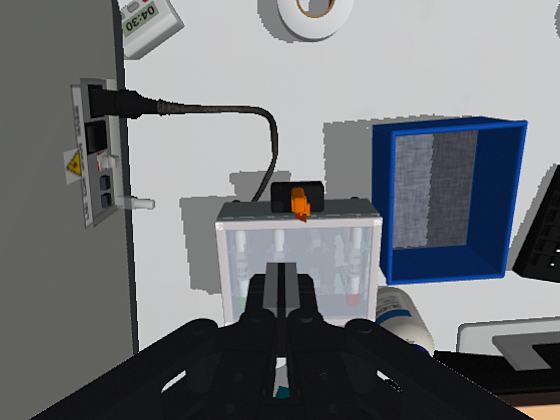

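The wrist view shows the carrier front edge from about (218,222) to (381,214), the tab at (300,204) and the tub on the right. I'll measure the corners properly.

```bash
python3 - <<'E'
from h import *
im=cv2.imread('pics/wr2.png');c=robot.get_calibration('wrist')
g=cv2.cvtColor(im,cv2.COLOR_BGR2GRAY).astype(int)
for x in(222,235,250,265,330,345,360,375): print(x,list(g[206:232,x]))
cv2.imwrite('pics/crop2.png',cv2.resize(im[170:340,205:400],None,fx=4,fy=3.5,interpolation=cv2.INTER_CUBIC))
E
```

```text
222 [np.int64(90), np.int64(71), np.int64(56), np.int64(52), np.int64(56), np.int64(59), np.int64(57), np.int64(59), np.int64(59), np.int64(58), np.int64(61), np.int64(74), np.int64(83), np.int64(76), np.int64(75), np.int64(121), np.int64(189), np.int64(217), np.int64(208), np.int64(206), np.int64(206), np.int64(213), np.int64(225), np.int64(210), np.int64(188), np.int64(191)]
235 [np.int64(60), np.int64(60), np.int64(58), np.int64(58), np.int64(57), np.int64(59), np.int64(59), np.int64(59), np.int64(61), np.int64(59), np.int64(62), np.int64(72), np.int64(78), np.int64(78), np.int64(83), np.int64(135), np.int64(189), np.int64(194), np.int64(190), np.int64(190), np.int64(190), np.int64(190), np.int64(194), np.int64(180), np.int64(151), np.int64(161)]
250 [np.int64(58), np.int64(58), np.int64(58), np.int64(58), np.int64(57), np.int64(60), np.int64(59), np.int64(58), np.int64(59), np.int64(56), np.int64(84), np.int64(104), np.int64(73), np.int64(78), np.int64(112), np.int64(160), np.int64(188), np.int64(192), np.int64(190), np.int64(189), np.int64(190), np.int64(190), np.int64(191), np.
[... 1258 characters left out ...]
4(58), np.int64(58), np.int64(56), np.int64(69), np.int64(95), np.int64(91), np.int64(76), np.int64(101), np.int64(147), np.int64(191), np.int64(196), np.int64(191), np.int64(190), np.int64(191), np.int64(191), np.int64(192), np.int64(182), np.int64(175), np.int64(196), np.int64(197), np.int64(198), np.int64(200)]
375 [np.int64(22), np.int64(27), np.int64(40), np.int64(56), np.int64(59), np.int64(57), np.int64(59), np.int64(92), np.int64(108), np.int64(66), np.int64(66), np.int64(124), np.int64(174), np.int64(206), np.int64(233), np.int64(233), np.int64(228), np.int64(225), np.int64(227), np.int64(205), np.int64(201), np.int64(187), np.int64(190), np.int64(189), np.int64(189), np.int64(189)]
```

View pics/crop2.png

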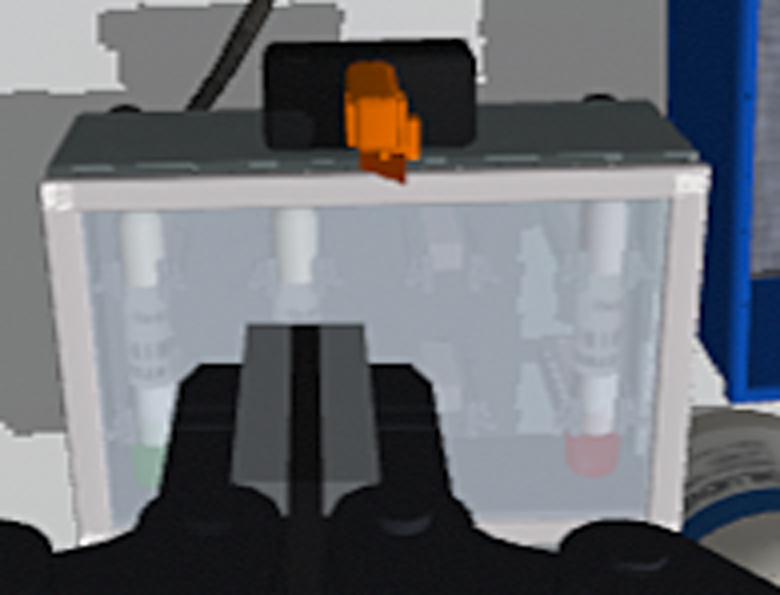

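The crop shows the front corners at about (215.5,221.2) and (382.5,216.8), the tab's top face centred near (300,205), and the green, violet and red tubes under the cover.

```bash
python3 - <<'E'
from h import *
c=robot.get_calibration('wrist')
a=onz(c,(382.5,216.8),.081);b=onz(c,(215.5,221.2),.081);d=a-b
print(a,b,np.linalg.norm(d),'yaw',np.degrees(np.arctan2(-d[0],d[1])),'mid',(a+b)/2)
print('tab',onz(c,(300,205),.104)); print('red x',onz(c,(205+593/4,170+455/3.5),.062),'green',onz(c,(205+148/4,170+460/3.5),.062))
E
```

```text
[0.4694 0.3086 0.081 ] [0.4893 0.1407 0.081 ] 0.16914199354796844 yaw 6.784756686728372 mid [0.4794 0.2246 0.081 ]
tab [0.4568 0.2222 0.104 ]
red x [0.5812 0.3003 0.062 ] green [0.5948 0.1713 0.062 ]
```

```bash
sed -i 's/^C=.*/C=np.array([.542,.230,0.]);YAW=6.0/' h.py; python3 - <<'E'
from h import *
to(w([-.091,-.034,.150]),186);to(w([-.091,-.034,.095]),186)
E
```

```text
shift [-13.9 -17.1 109.7] spin -0.8
shift [-14.  -17.1 164.7] spin -0.8
```

Emit:
step_arm(motion=[{"x": -5, "y": -6, "z": 30, "spin": -1}, {"x": -14, "y": -17, "z": 70, "spin": -1}, {"x": -14, "y": -17, "z": 105, "spin": -1}, {"x": -14, "y": -17, "z": 130, "spin": -1}, {"x": -14, "y": -17, "z": 150, "spin": -1}, {"x": -14, "y": -17, "z": 162, "spin": -1}, {"x": -14, "y": -17, "z": 165, "spin": -1}, {"x": -14, "y": -17, "z": 165, "spin": -1}, {"x": -14, "y": -17, "z": 165, "spin": -1}])

```text
time_s: 2.9
tool_pos: [0.4565, 0.1855, 0.0956]
eef_rot: [180.0, 0.1, -173.9]
ft_force: [0.8, -0.5, 1.1]
grip_width: 0.0002
finger_force: 0.0
```

Emit:
step_arm(motion=[{"x": 0, "y": 3, "z": 0, "spin": 0}, {"x": 0, "y": 6, "z": 0, "spin": 0}, {"x": 0, "y": 9, "z": 0, "spin": 0}, {"x": 0, "y": 12, "z": 0, "spin": 0}, {"x": 0, "y": 14, "z": 0, "spin": 0}, {"x": 0, "y": 16, "z": 0, "spin": 0}, {"x": 0, "y": 18, "z": 0, "spin": 0}, {"x": 0, "y": 18, "z": 0, "spin": 0}])

```text
time_s: 3.7
tool_pos: [0.454, 0.2032, 0.0948]
eef_rot: [180.0, 0.0, -173.9]
ft_force: [-1.2, -0.0, -0.0]
grip_width: -0.0004
finger_force: 0.0
```

Emit:
step_arm(motion=[{"x": 0, "y": 2, "z": 0, "spin": 0}, {"x": 0, "y": 4, "z": 0, "spin": 0}, {"x": 0, "y": 6, "z": 0, "spin": 0}, {"x": 0, "y": 6, "z": 0, "spin": 0}])

```text
time_s: 4.1
tool_pos: [0.4534, 0.2085, 0.0948]
eef_rot: [-180.0, -0.0, -174.0]
ft_force: [0.9, -1.3, -0.2]
grip_width: -0.0001
finger_force: 0.5
```

```bash
python3 - <<'E'
from h import *
st(); im,c=shot('wrist','wr3');a,_=shot('side')
cv2.imwrite('pics/m3.png',np.hstack([im[100:400,100:500],cv2.resize(a[120:270,180:380],(400,300))])[:,:,::-1])
E
```

```text
4.1 [0.4534 0.2085 0.0948] [-179.9709   -0.008  -173.9711] F [ 0.8523 -1.3482 -0.193 ] w -0.0001 0.4510397929698229
```

View pics/m3.png

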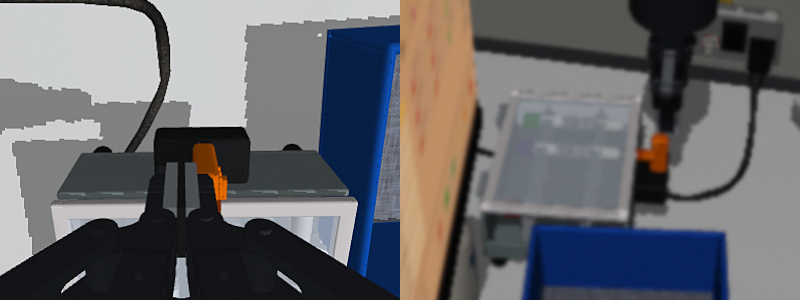

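The fingers have just touched the tab's right side. I keep pushing left.

Emit:
step_arm(motion=[{"x": 0, "y": 2, "z": 0, "spin": 0}, {"x": 0, "y": 4, "z": 0, "spin": 0}, {"x": 0, "y": 6, "z": 0, "spin": 0}, {"x": 0, "y": 8, "z": 0, "spin": 0}, {"x": 0, "y": 9, "z": 0, "spin": 0}, {"x": 0, "y": 10, "z": 0, "spin": 0}, {"x": 0, "y": 10, "z": 0, "spin": 0}, {"x": 0, "y": 10, "z": 0, "spin": 0}])

```text
time_s: 5.0
tool_pos: [0.4522, 0.2185, 0.0948]
eef_rot: [-180.0, -0.0, -174.0]
ft_force: [1.2, -3.4, -0.4]
grip_width: -0.0
finger_force: 1.5
```

```bash
python3 - <<'E'
from h import *
im,c=shot('wrist');a,_=shot('side')
cv2.imwrite('pics/m4.png',np.hstack([im[100:400,100:500],cv2.resize(a[80:270,150:403],(400,300))])[:,:,::-1])
E
```

```text
(no output)
```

View pics/m4.png

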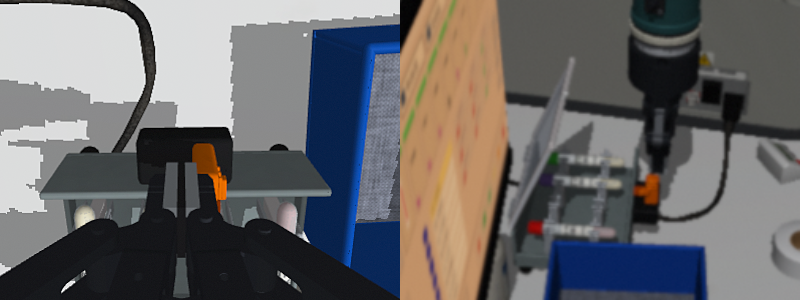

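The cover is thrown open and three tubes are visible. I back off and rise for a close look.

Emit:
step_arm(motion=[{"x": 0, "y": -5, "z": 0, "spin": 0}, {"x": 0, "y": -12, "z": 0, "spin": 0}, {"x": 0, "y": -14, "z": -15, "spin": 0}, {"x": 0, "y": -14, "z": -50, "spin": 0}, {"x": 0, "y": -10, "z": -90, "spin": 0}, {"x": 0, "y": -5, "z": -130, "spin": 0}, {"x": 0, "y": 0, "z": -165, "spin": 0}, {"x": 0, "y": 5, "z": -185, "spin": 0}, {"x": 0, "y": 5, "z": -190, "spin": 0}, {"x": 0, "y": 5, "z": -190, "spin": 0}, {"x": 0, "y": 5, "z": -190, "spin": 0}])

```text
time_s: 6.2
tool_pos: [0.451, 0.2231, 0.2835]
eef_rot: [-179.9, -0.1, -174.0]
ft_force: [-0.2, -0.3, -0.4]
grip_width: 0.0001
finger_force: 0.0
```

```bash
python3 - <<'E'
from h import *
im,c=shot('wrist','wr5');st()
hsv=cv2.cvtColor(im,cv2.COLOR_RGB2HSV)
for n,lo,hi in(('red',(172,100,60),(180,255,255)),('red2',(0,120,60),(4,255,255)),('green',(45,90,40),(80,255,255)),('violet',(125,60,40),(155,255,255))):
    m=cv2.inRange(hsv,lo,hi)
    for k in cv2.findContours(m,0,2)[0]:
        if cv2.contourArea(k)>40: r=cv2.boundingRect(k);print(n,r,cv2.contourArea(k))
for y in(.063,-.021,-.063):print(y,proj(c,w([.05,y,.062])),proj(c,w([-.05,y,.062])))
E
```

```text
6.25 [0.4509 0.2229 0.2832] [-179.9261   -0.1567 -173.9835] F [-0.1007 -0.0271 -0.0033] w 0.0001 0.0
red2 (326, 274, 14, 13) 120.0
green (524, 393, 21, 12) 125.5
green (222, 276, 14, 13) 127.0
0.063 [330.2661 283.1987] [334.2859 205.6151]
-0.021 [261.5248 283.1688] [259.8874 205.6182]
-0.063 [227.1633 283.1714] [222.6983 205.619 ]
```

View pics/wr5.png

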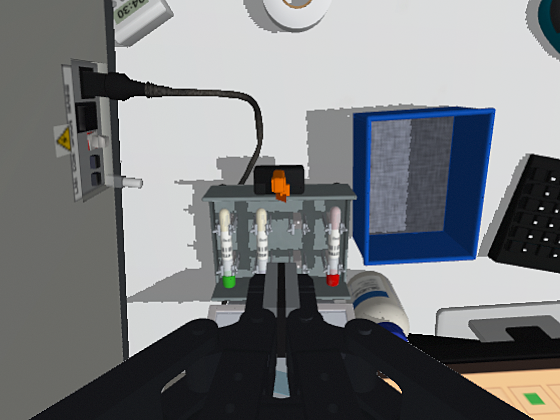

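The tubes are clear: green stopper at (229,282), violet at col ~262 and hidden by the fingers, red at (333,280). The bottle is at (380,300), close to the red tube, and the monitor bezel is at the lower right.

```bash
python3 - <<'E'
from h import *
c=robot.get_calibration('wrist');im=cv2.imread('pics/wr5.png')
R=Ro.from_euler('z',-YAW,degrees=True)
for n,u,z in(('red st',(333,280.5),.066),('green st',(229,282.5),.066),('red f',(335,208.5),.062),('green f',(225.5,210),.062),('viol f',(261.5,210),.062),('cap',(388,330),.115)):
    p=onz(c,u,z);print(n,p,'carrier',R.apply(p-C)*1000)
m=cv2.inRange(cv2.cvtColor(im,cv2.COLOR_BGR2HSV),(105,150,40),(125,255,255));m[:,:345]=0;m[300:]=0
k=max(cv2.findContours(m,0,2)[0],key=cv2.contourArea);bp=cv2.boxPoints(cv2.minAreaRect(k))
Q=np.array([onz(c,u,.075) for u in bp]);print(bp,Q,Q.mean(0))
E
```

```text
red st [0.5783 0.2994 0.066 ] carrier [43.3778 65.1761 66.    ]
green st [0.5942 0.1749 0.066 ] carrier [ 46.1744 -60.2085  66.    ]
red f [0.4887 0.2884 0.062 ] carrier [-46.9299  63.6938  62.    ]
green f [0.5034 0.1653 0.062 ] carrier [-45.1375 -60.2925  62.    ]
viol f [0.4991 0.2059 0.062 ] carrier [-45.1355 -19.4884  62.    ]
cap [0.6052 0.3576 0.115 ] carrier [ 76.1628 120.3167 115.    ]
[[352.9999 264.    ]
 [352.9999 107.    ]
 [493.9999 107.    ]
 [493.9999 264.    ]] [[0.5493 0.3169 0.075 ]
 [0.3773 0.2872 0.075 ]
 [0.363  0.4256 0.075 ]
 [0.5321 0.4779 0.075 ]] [0.4554 0.3769 0.075 ]
```

```bash
sed -i 's/^C=.*/C=np.array([.5433,.232,0.]);YAW=6.5/' h.py; python3 - <<'E'
from h import *
to(w([-.003,.063,.15]),186.5)
to(w([-.003,.063,.072]),186.5)
E
```

```text
shift [-89.7  62.5 132.9] spin -0.5
shift [-89.9  62.6 210.9] spin -0.5
```

```bash
python3 - <<'E'
from h import *
c=robot.get_calibration('wrist');t=robot.get_calibration('top');s=robot.get_calibration('side')
for u in((400,338),(408,342),(412,355)):
  for v in((253,148),(250,140),(238,46)): p,e=two(c,u,t,v);print(u,v,p,e,proj(s,p))
# check along top ray where in side view
for z in(.12,.16,.2,.25,.3,.35,.4):print(z,onz(t,(253,148),z),proj(s,onz(t,(253,148),z)),proj(c,onz(t,(253,148),z)))
im=cv2.imread('pics/wr5.png');S=cv2.imread('pics/side0.png')
cv2.imwrite('pics/m6.png',np.hstack([cv2.resize(im[290:420,340:560],(400,236)),cv2.resize(S[0:420,60:240],(171,399))[82:318]]))
E
```

```text
(400, 338) (253, 148) [0.5712 0.3248 0.1895] 0.036018290208685515 [230.3726 177.0702]
(400, 338) (250, 140) [0.5911 0.3342 0.1674] 0.041965214057157064 [217.8568 189.6191]
(400, 338) (238, 46) [0.7651 0.3903 0.0531] 0.17780630025689945 [120.8504 245.3363]
(408, 342) (253, 148) [0.565  0.3244 0.2038] 0.039105131871552005 [233.6788 170.3798]
(408, 342) (250, 140) [0.5837 0.3335 0.1838] 0.04521006137990882 [221.5981 182.1608]
(408, 342) (238, 46) [0.7447 0.386  0.0865] 0.17799699741387115 [128.4167 232.1243]
(412, 355) (253, 148) [0.5611 0.322  0.2208] 0.03510750810511485 [235.834  161.2463]
(412, 355) (250, 140) [0.5793 0.3307 0.2023] 0.04069033071991867 [223.915  172.4076]
(412, 355) (238, 46) [0.7537 0.3897 0.0877] 0.1655501906424 [122.7659 232.2881]
0.12 [0.6078 0.3178 0.12  ] [213.6383 203.4103] [352.6482 331.7923]
0.16 [0.5944 0.3145 0.16  ] [219.9071 185.2972] [359.7085 347.3944]
0.2 [0.5809 0.3113 0.2   ] [226.6108 166.0541] [368.8102 367.5058]
0.25 [0.5641 0.3072 0.25  ] [235.6518 140.3071] [384.7095 402.6317]
0.3 [0.5473 0.3031 0.3   ] [245.4886 112.5601] [409.6388 457.6945]
0.35 [0.5305 0.2991 0.35  ] [256.1856  82.7042] [454.4374 556.604 ]
0.4 [0.5137 0.295  0.4   ] [267.802   50.6684] [559.4833 788.3479]
```

View pics/m6.png

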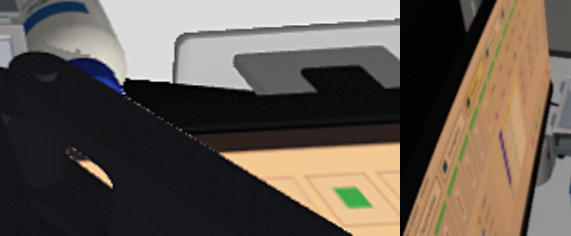

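The monitor's lower corner seems to hang close to the open cover's left end. I'll check the cover's state from both fixed cameras.

```bash
python3 - <<'E'
from h import *
a,_=shot('top','top7');b,_=shot('side','side7')
cv2.imwrite('pics/m7.png',np.hstack([cv2.resize(a[40:240,180:380],(400,400)),cv2.resize(b[60:260,160:360],(400,400))])[:,:,::-1])
E
```

```text
(no output)
```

View pics/m7.png

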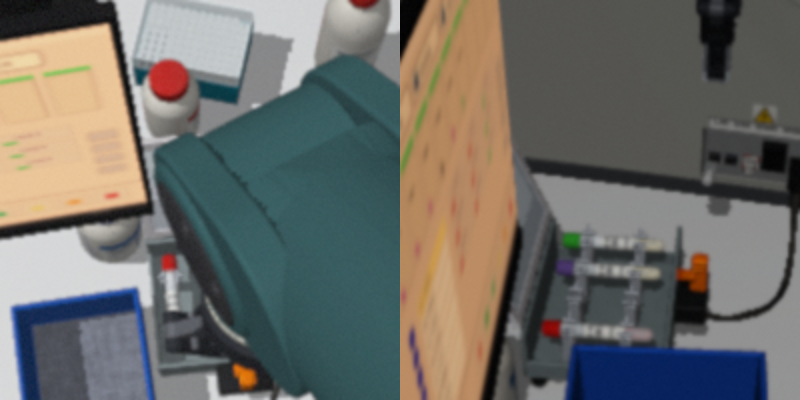

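Top crop: the bezel corner is at full-frame pixel (255,144) and the cover has swung back just right of it. Side crop: the bezel corner is about (219,166).

```bash
python3 - <<'E'
from h import *
t=robot.get_calibration('top');s=robot.get_calibration('side')
R=Ro.from_euler('z',-YAW,degrees=True)
for u in((254,147),(255,144)):
  for v in((219,166),(219,180),(219,150)):
    p,e=two(t,u,s,v);print(u,v,p,e,R.apply(p-C)*1000)
for q in([.114,.085,.198],[.066,.085,.078],[.09,.085,.14]):print(q,proj(t,w(q)),proj(s,w(q)))
# bottom edge of monitor in top: second point
for z in(.15,.2,.25):print(z,onz(t,(254,146),z),onz(t,(100,172),z))
E
```

```text
(254, 147) (219, 166) [0.5893 0.3105 0.1961] 0.010063432863558038 [ 54.6369  72.8033 196.127 ]
(254, 147) (219, 180) [0.5947 0.3122 0.1689] 0.002645297164941214 [ 60.1273  73.8813 168.8838]
(254, 147) (219, 150) [0.5835 0.3088 0.2261] 0.01822125270137655 [ 48.6016  71.7117 226.0809]
(255, 144) (219, 166) [0.5925 0.3087 0.1952] 0.0051092620517514545 [ 57.5361  70.6462 195.2388]
(255, 144) (219, 180) [0.5979 0.3104 0.168 ] 0.002513000608119141 [ 63.1168  71.6938 167.9709]
(255, 144) (219, 150) [0.5865 0.307  0.2252] 0.01349022019129495 [ 51.3986  69.5928 225.2282]
[0.114, 0.085, 0.198] [243.7886 112.0761] [184.4607 168.4883]
[0.066, 0.085, 0.078] [251.3075 158.9029] [219.2654 224.2923]
[0.09, 0.085, 0.14] [247.7051 136.6588] [202.3945 196.6308]
0.15 [0.6016 0.3136 0.15  ] [0.5494 0.5946 0.15  ]
0.2 [0.5845 0.3097 0.2   ] [0.5357 0.5722 0.2   ]
0.25 [0.5675 0.3057 0.25  ] [0.5221 0.5498 0.25  ]
```

Emit:
step_arm(motion=[{"x": -10, "y": 10, "z": 15, "spin": 0}, {"x": -25, "y": 22, "z": 40, "spin": 0}, {"x": -40, "y": 34, "z": 65, "spin": 0}, {"x": -55, "y": 46, "z": 90, "spin": 0}, {"x": -68, "y": 55, "z": 110, "spin": 0}, {"x": -78, "y": 60, "z": 120, "spin": 0}, {"x": -83, "y": 62, "z": 125, "spin": 0}, {"x": -86, "y": 62, "z": 125, "spin": 0}, {"x": -86, "y": 62, "z": 125, "spin": 0}, {"x": -86, "y": 62, "z": 125, "spin": 0}], jaw=-0.3, grip_force=50)

```text
time_s: 7.35
tool_pos: [0.531, 0.294, 0.1608]
eef_rot: [180.0, 0.1, -174.0]
ft_force: [-0.1, -0.1, -0.4]
grip_width: 0.0303
finger_force: 0.0
```

```bash
python3 - <<'E'
from h import *
st();a,_=shot('wrist','wr8');b,_=shot('side','side8')
cv2.imwrite('pics/m8.png',np.hstack([cv2.resize(a[150:400,130:430],(480,400)),cv2.resize(b[60:260,160:320],(320,400))])[:,:,::-1])
E
```

```text
7.35 [0.531  0.294  0.1608] [ 179.9741    0.0632 -174.0025] F [-0.1304 -0.0859 -0.3509] w 0.0303 0.0
```

View pics/m8.png

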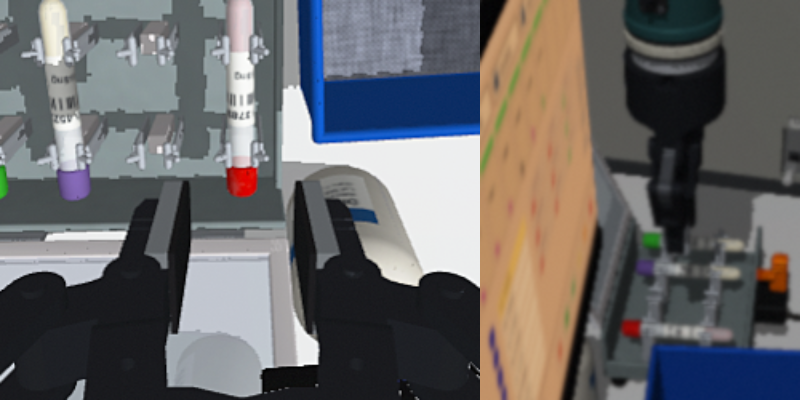

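The fingers are centred on the red tube (both at col ≈281 full-frame). The cover is fully back and nothing is touching. I check the x position numerically.

```bash
python3 - <<'E'
from h import *
c=robot.get_calibration('wrist')
for x in(-.026,0,.026):print(proj(c,w([x,.063,.062])))
print('clips obs rows',150+42*.625,150+153*.625)
s=robot.read_state()['tool_pos']
p=onz(c,(280.6,150+97*.625),.062);print(p,Ro.from_euler('z',-YAW,degrees=True).apply(p-C)*1000,'tool',s)
E
```

```text
[279.7639 178.7716]
[280.1193 211.9228]
[280.4524 243.0121]
clips obs rows 176.25 245.625
[0.5351 0.2949 0.062 ] [-1.0468 63.3767 62.    ] tool [0.5308 0.2942 0.1608]
```

Emit:
step_arm(motion=[{"x": -1, "y": 0, "z": 20, "spin": 0}, {"x": -2, "y": 0, "z": 45, "spin": 0}, {"x": -2, "y": 0, "z": 65, "spin": 0}, {"x": -2, "y": 0, "z": 80, "spin": 0}, {"x": -2, "y": 0, "z": 87, "spin": 0}, {"x": -2, "y": 0, "z": 89, "spin": 0}, {"x": -2, "y": 0, "z": 89, "spin": 0}, {"x": -2, "y": 0, "z": 89, "spin": 0}])

```text
time_s: 8.25
tool_pos: [0.5334, 0.295, 0.0717]
eef_rot: [180.0, 0.1, -174.0]
ft_force: [-0.2, -0.4, -0.2]
grip_width: 0.0299
finger_force: 0.0
```

Emit:
step_arm(motion=[{"x": 0, "y": 0, "z": 0, "spin": 0}, {"x": 0, "y": 0, "z": 0, "spin": 0}, {"x": 0, "y": 0, "z": 0, "spin": 0}, {"x": 0, "y": 0, "z": 0, "spin": 0}, {"x": 0, "y": 0, "z": 0, "spin": 0}], jaw=-1, grip_force=50)

```text
time_s: 8.75
tool_pos: [0.5328, 0.2946, 0.0709]
eef_rot: [180.0, 0.0, -174.0]
ft_force: [0.5, -0.2, -0.0]
grip_width: 0.0
finger_force: 0.0
```

```bash
python3 - <<'E'
from h import *
st();a,c=shot('wrist','wr9');b,s=shot('side','side9')
for im,cc in((a,c),(b,s)):
    h=cv2.cvtColor(im,cv2.COLOR_RGB2HSV);m=cv2.inRange(h,(0,150,60),(4,255,255))|cv2.inRange(h,(174,150,60),(180,255,255))
    for k in cv2.findContours(m,0,2)[0]:
        if cv2.contourArea(k)>25:print(cv2.boundingRect(k))
    print(proj(cc,w([.042,.063,.066])),proj(cc,w([.05,.063,.062])))
cv2.imwrite('pics/m9.png',np.hstack([cv2.resize(a[100:400,130:430],(400,400)),cv2.resize(b[140:260,200:320],(400,400))])[:,:,::-1])
E
```

```text
8.75 [0.5328 0.2946 0.0709] [ 179.998     0.0058 -173.9644] F [ 0.5412 -0.2451 -0.0265] w 0.0 0.0
[280.1019 339.2797] [280.2591 346.1204]
(231, 220, 9, 9)
[235.2427 221.6474] [230.9985 222.9278]
```

View pics/m9.png

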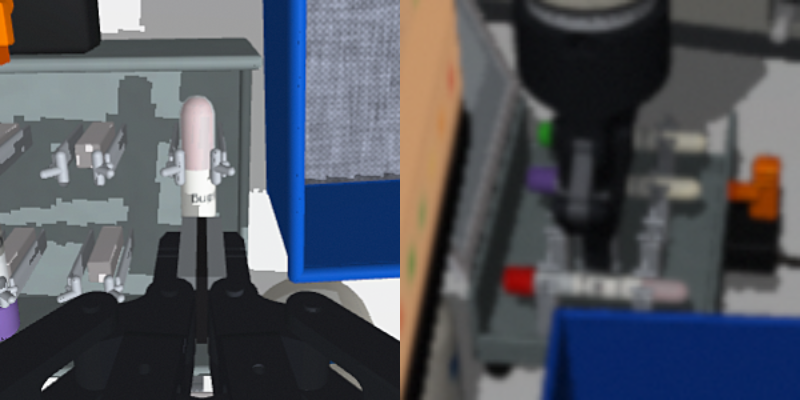

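```bash
python3 - <<'E'
from h import *
c=robot.get_calibration('wrist');s=robot.get_calibration('side');t=np.array(robot.read_state()['tool_pos'])
R=Ro.from_euler('xyz',robot.read_state()['eef_rot'],degrees=True)
for d in(-10,0,10,17):
    for x in(-11,11):
        p=t+R.apply([x/1000,0,d/1000]);print(d,x,p,proj(c,p),proj(s,p))
for x in(-.02,0,.02):
  for z in(.0555,.0685):print('tube',x,z,proj(c,w([x,.063,z])),proj(s,w([x,.063,z])))
E
```

```text
-10 -11 [0.5437 0.2958 0.0808] [280.0235 300.9494] [253.8932 217.1354]
-10 11 [0.5218 0.2935 0.0808] [279.9366 259.1732] [266.2265 218.1071]
0 -11 [0.5437 0.2958 0.0708] [280.0802 289.3528] [254.0862 221.2337]
0 11 [0.5218 0.2935 0.0708] [280.0006 249.4519] [266.3305 222.2076]
10 -11 [0.5437 0.2958 0.0608] [280.1311 278.9532] [254.2772 225.2725]
10 11 [0.5218 0.2935 0.0608] [280.0578 240.7731] [266.4333 226.2484]
17 -11 [0.5437 0.2958 0.0538] [280.1637 272.2898] [254.4097 228.0648]
17 11 [0.5218 0.2935 0.0538] [280.0943 235.2315] [266.5047 229.0419]
tube -0.02 0.0555 [279.0108 226.5365] [269.6238 228.4104]
tube -0.02 0.0685 [278.8594 236.7479] [269.5205 223.1863]
tube 0 0.0555 [279.4152 261.2638] [258.5911 227.5852]
tube 0 0.0685 [279.298  273.5508] [258.3837 222.3629]
tube 0.02 0.0555 [279.7922 293.655 ] [247.6057 226.7598]
tube 0.02 0.0685 [279.7049 307.7149] [247.2952 221.5403]
```

The red tube is still seated and the closed tips are above it, not around it: the real tips reach less far than assumed. I'll open, go lower in small steps while watching the force, and close again.

Emit:
step_arm(motion=[{"x": 0, "y": 0, "z": -5, "spin": 0}, {"x": 0, "y": 0, "z": -5, "spin": 0}, {"x": 0, "y": 0, "z": -5, "spin": 0}, {"x": 0, "y": 0, "z": 0, "spin": 0}, {"x": 0, "y": 0, "z": 4, "spin": 0}, {"x": 0, "y": 0, "z": 8, "spin": 0}, {"x": 0, "y": 0, "z": 8, "spin": 0}], jaw=-0.3)

```text
time_s: 9.55
tool_pos: [0.5322, 0.2942, 0.0618]
eef_rot: [-180.0, -0.1, -174.0]
ft_force: [-0.2, -0.4, -0.3]
grip_width: 0.0301
finger_force: 0.0
```

Emit:
step_arm(motion=[{"x": 0, "y": 0, "z": 3, "spin": 0}, {"x": 0, "y": 0, "z": 6, "spin": 0}, {"x": 0, "y": 0, "z": 8, "spin": 0}, {"x": 0, "y": 0, "z": 8, "spin": 0}])

```text
time_s: 9.95
tool_pos: [0.5326, 0.2945, 0.0544]
eef_rot: [-180.0, -0.0, -174.0]
ft_force: [-0.3, -0.3, 0.0]
grip_width: 0.0302
finger_force: 0.0
```

Emit:
step_arm(motion=[{"x": 0, "y": 0, "z": 0, "spin": 0}, {"x": 0, "y": 0, "z": 0, "spin": 0}, {"x": 0, "y": 0, "z": 0, "spin": 0}, {"x": 0, "y": 0, "z": 0, "spin": 0}, {"x": 0, "y": 0, "z": 0, "spin": 0}], jaw=-1)

```text
time_s: 10.45
tool_pos: [0.5329, 0.2944, 0.0551]
eef_rot: [-180.0, 0.0, -174.0]
ft_force: [0.4, -2.3, 4.1]
grip_width: 0.0084
finger_force: 48.2
```

It caught only the top of the tube (8.4 mm chord), so the tips sit about 10–12 mm behind the TCP. I'll reopen and go 10 mm lower.

Emit:
step_arm(motion=[{"x": 0, "y": 0, "z": 0, "spin": 0}, {"x": 0, "y": 0, "z": 0, "spin": 0}, {"x": 0, "y": 0, "z": 0, "spin": 0}, {"x": 0, "y": 0, "z": 4, "spin": 0}, {"x": 0, "y": 0, "z": 8, "spin": 0}, {"x": 0, "y": 0, "z": 10, "spin": 0}, {"x": 0, "y": 0, "z": 10, "spin": 0}, {"x": 0, "y": 0, "z": 10, "spin": 0}], jaw=-0.3)

```text
time_s: 11.25
tool_pos: [0.5328, 0.2946, 0.0446]
eef_rot: [-180.0, -0.0, -174.0]
ft_force: [0.3, -0.3, 0.4]
grip_width: 0.0298
finger_force: 0.0
```

Emit:
step_arm(motion=[{"x": 0, "y": 0, "z": 0, "spin": 0}, {"x": 0, "y": 0, "z": 0, "spin": 0}, {"x": 0, "y": 0, "z": 0, "spin": 0}, {"x": 0, "y": 0, "z": 0, "spin": 0}, {"x": 0, "y": 0, "z": 0, "spin": 0}], jaw=-1)

```text
time_s: 11.75
tool_pos: [0.533, 0.2943, 0.045]
eef_rot: [-180.0, 0.0, -174.0]
ft_force: [0.4, -1.5, 2.2]
grip_width: 0.0105
finger_force: 48.8
```

Emit:
step_arm(motion=[{"x": 0, "y": 0, "z": -2, "spin": 0}, {"x": 0, "y": 0, "z": -4, "spin": 0}, {"x": 0, "y": 0, "z": -6, "spin": 0}, {"x": 0, "y": 0, "z": -9, "spin": 0}, {"x": 0, "y": 0, "z": -12, "spin": 0}, {"x": 0, "y": 0, "z": -15, "spin": 0}, {"x": 0, "y": 0, "z": -20, "spin": 0}, {"x": 0, "y": 0, "z": -20, "spin": 0}])

```text
time_s: 12.55
tool_pos: [0.5332, 0.2958, 0.066]
eef_rot: [179.9, 0.1, -173.9]
ft_force: [0.4, 0.5, 0.2]
grip_width: 0.0109
finger_force: 49.6
```

```bash
cat >> h.py <<'E'
def red(im):
    h=cv2.cvtColor(im,cv2.COLOR_RGB2HSV);return cv2.inRange(h,(0,150,60),(4,255,255))|cv2.inRange(h,(174,150,60),(180,255,255))
def grn(im):
    return cv2.inRange(cv2.cvtColor(im,cv2.COLOR_RGB2HSV),(45,100,40),(75,255,255))
def vio(im):
    return cv2.inRange(cv2.cvtColor(im,cv2.COLOR_RGB2HSV),(120,60,40),(155,255,255))
def boxes(m,a=25):
    return [cv2.boundingRect(k) for k in cv2.findContours(m,0,2)[0] if cv2.contourArea(k)>a]
E
python3 - <<'E'
from h import *
st();b,s=shot('side','side10');a,c=shot('wrist','wr10')
print(boxes(red(b)),boxes(red(a)),proj(s,w([.042,.063,.062])),proj(s,w([.042,.063,.082])))
E
```

```text
12.55 [0.5332 0.2958 0.066 ] [ 179.9028    0.0999 -173.941 ] F [0.436  0.5078 0.1559] w 0.0109 49.607457518577576
[(229, 212, 10, 9)] [(266, 351, 32, 42)] [235.3729 223.2568] [234.7162 215.1158]
```

The tube is free and held (stopper rose 20 mm; tube axis ≈ TCP + 17 mm). I carry it over the tub.

```bash
python3 - <<'E'
from h import *
to([.453,.395,.155],190)
E
```

```text
shift [ 68.8 107.7 -89.7] spin -3.9
```

Emit:
step_arm(motion=[{"x": 0, "y": 0, "z": -15, "spin": 0}, {"x": 0, "y": 0, "z": -40, "spin": 0}, {"x": 0, "y": 0, "z": -65, "spin": 0}, {"x": 4, "y": 4, "z": -82, "spin": 0}, {"x": 14, "y": 18, "z": -90, "spin": 0}, {"x": 26, "y": 36, "z": -90, "spin": -1}, {"x": 38, "y": 56, "z": -90, "spin": -2}, {"x": 50, "y": 76, "z": -90, "spin": -3}, {"x": 60, "y": 92, "z": -90, "spin": -4}, {"x": 66, "y": 102, "z": -90, "spin": -4}, {"x": 69, "y": 107, "z": -90, "spin": -4}, {"x": 69, "y": 108, "z": -90, "spin": -4}, {"x": 69, "y": 108, "z": -90, "spin": -4}, {"x": 69, "y": 108, "z": -90, "spin": -4}])

```text
time_s: 14.05
tool_pos: [0.4538, 0.3936, 0.1548]
eef_rot: [-180.0, 0.0, -170.1]
ft_force: [0.8, -0.2, 0.2]
grip_width: 0.0104
finger_force: 49.6
```

```bash
cat >> h.py <<'E'
def tub(im,c,z=.075):
    m=cv2.inRange(cv2.cvtColor(im,cv2.COLOR_RGB2HSV),(108,120,60),(122,255,255))
    k=max(cv2.findContours(m,0,2)[0],key=cv2.contourArea)
    P=np.array([onz(c,u[0],z)[:2] for u in cv2.convexHull(k).astype(float)])*1000
    r=cv2.minAreaRect(P.astype(np.float32));print('tub',r,cv2.contourArea(k))
E
python3 - <<'E'
from h import *
st();a,c=shot('top','top11');tub(a,c);b,c2=shot('wrist','wr11');tub(b,c2);print(boxes(red(b)))
E
```

```text
14.05 [0.4538 0.3936 0.1548] [-179.9519    0.0156 -170.0838] F [ 0.8277 -0.1826  0.2346] w 0.0104 49.60912048816681
tub ((511.54083251953125, 334.9205627441406), (122.69676208496094, 57.0616340637207), 44.16375732421875) 363.5
tub ((456.9784851074219, 377.8174133300781), (168.54229736328125, 128.1370086669922), 9.560089111328125) 15225.0
[(266, 351, 32, 42)]
```

Emit:
step_arm(motion=[{"x": 0, "y": 0, "z": 15, "spin": 0}, {"x": 0, "y": 0, "z": 35, "spin": 0}, {"x": 0, "y": 0, "z": 55, "spin": 0}, {"x": 0, "y": 0, "z": 75, "spin": 0}, {"x": 0, "y": 0, "z": 95, "spin": 0}, {"x": 0, "y": 0, "z": 115, "spin": 0}, {"x": 0, "y": 0, "z": 130, "spin": 0}, {"x": 0, "y": 0, "z": 140, "spin": 0}, {"x": 0, "y": 0, "z": 145, "spin": 0}, {"x": 0, "y": 0, "z": 145, "spin": 0}, {"x": 0, "y": 0, "z": 145, "spin": 0}])

```text
time_s: 15.25
tool_pos: [0.4532, 0.3931, 0.0099]
eef_rot: [-179.9, -0.0, -170.1]
ft_force: [1.4, -4.9, 0.5]
grip_width: 0.0104
finger_force: 51.0
```

Emit:
step_arm(motion=[{"x": 0, "y": 0, "z": 2, "spin": 0}, {"x": 0, "y": 0, "z": 4, "spin": 0}, {"x": 0, "y": 0, "z": 6, "spin": 0}, {"x": 0, "y": 0, "z": 8, "spin": 0}, {"x": 0, "y": 0, "z": 10, "spin": 0}, {"x": 0, "y": 0, "z": 11, "spin": 0}, {"x": 0, "y": 0, "z": 11, "spin": 0}, {"x": 0, "y": 0, "z": 11, "spin": 0}])

```text
time_s: 16.05
tool_pos: [0.4544, 0.3947, 0.0008]
eef_rot: [179.9, 0.2, -170.1]
ft_force: [0.6, -6.7, 9.8]
grip_width: 0.0102
finger_force: 59.0
```

Contact comes from the left (y −5 N, z +10 N): the knuckles are touching the tub's left wall. I raise slightly, shift to the tub's centre and lower again.

Emit:
step_arm(motion=[{"x": 0, "y": 0, "z": -4, "spin": 0}, {"x": 0, "y": -3, "z": -8, "spin": 0}, {"x": 0, "y": -7, "z": -8, "spin": 0}, {"x": 0, "y": -11, "z": -8, "spin": 0}, {"x": 0, "y": -14, "z": -8, "spin": 0}, {"x": 0, "y": -14, "z": -8, "spin": 0}])

```text
time_s: 16.65
tool_pos: [0.4553, 0.3803, 0.0066]
eef_rot: [-180.0, -0.0, -170.0]
ft_force: [-0.7, 0.0, -1.5]
grip_width: 0.0104
finger_force: 53.3
```

Emit:
step_arm(motion=[{"x": 0, "y": 0, "z": 2, "spin": 0}, {"x": 0, "y": 0, "z": 4, "spin": 0}, {"x": 0, "y": 0, "z": 6, "spin": 0}, {"x": 0, "y": 0, "z": 8, "spin": 0}, {"x": 0, "y": 0, "z": 9, "spin": 0}, {"x": 0, "y": 0, "z": 9, "spin": 0}])

```text
time_s: 17.25
tool_pos: [0.4551, 0.3809, -0.0024]
eef_rot: [-180.0, -0.0, -170.0]
ft_force: [0.3, -0.4, 0.7]
grip_width: 0.0103
finger_force: 53.3
```

Emit:
step_arm(motion=[{"x": 0, "y": 0, "z": 1, "spin": 0}, {"x": 0, "y": 0, "z": 1, "spin": 0}, {"x": 0, "y": 0, "z": 2, "spin": 0}, {"x": 0, "y": 0, "z": 2, "spin": 0}])

```text
time_s: 17.65
tool_pos: [0.4554, 0.381, -0.0039]
eef_rot: [180.0, 0.0, -170.0]
ft_force: [-0.0, -0.6, 2.6]
grip_width: 0.0106
finger_force: 54.7
```

Gentle floor contact (2.6 N). I release, nudge the tube left inside the tub, then rise.

Emit:
step_arm(motion=[{"x": 0, "y": 0, "z": 0, "spin": 0}, {"x": 0, "y": 0, "z": -1, "spin": 0}, {"x": 0, "y": 0, "z": -2, "spin": 0}, {"x": 0, "y": 0, "z": -2, "spin": 0}, {"x": 0, "y": 2, "z": -2, "spin": 0}, {"x": 0, "y": 4, "z": -2, "spin": 0}, {"x": 0, "y": 6, "z": -2, "spin": 0}, {"x": 0, "y": 7, "z": -2, "spin": 0}, {"x": 0, "y": 7, "z": -2, "spin": 0}], jaw=-0.55)

```text
time_s: 18.55
tool_pos: [0.454, 0.388, -0.0022]
eef_rot: [-180.0, -0.0, -170.0]
ft_force: [-0.7, -0.1, 0.6]
grip_width: 0.0196
finger_force: 0.0
```

Emit:
step_arm(motion=[{"x": 0, "y": 0, "z": -6, "spin": 0}, {"x": 0, "y": 0, "z": -16, "spin": 0}, {"x": 0, "y": 0, "z": -28, "spin": 0}, {"x": 0, "y": -4, "z": -36, "spin": 0}, {"x": 0, "y": -10, "z": -40, "spin": 0}, {"x": 0, "y": -17, "z": -40, "spin": 0}, {"x": 0, "y": -22, "z": -40, "spin": 0}, {"x": 0, "y": -22, "z": -40, "spin": 0}, {"x": 0, "y": -22, "z": -40, "spin": 0}])

```text
time_s: 19.45
tool_pos: [0.4578, 0.3657, 0.0374]
eef_rot: [-180.0, -0.0, -170.0]
ft_force: [0.2, -0.4, -0.6]
grip_width: 0.019
finger_force: 0.0
```

```bash
python3 - <<'E'
from h import *
st();b,c2=shot('wrist','wr12');tub(b,c2);s,_=shot('side','side12');tub(s,_);print(boxes(red(b)),boxes(red(s)))
for k in boxes(red(b)):print(onz(c2,(k[0]+k[2]/2,k[1]+k[3]/2),.018))
for k in boxes(red(s)):print(onz(_,(k[0]+k[2]/2,k[1]+k[3]/2),.012))
E
```

```text
19.45 [0.4578 0.3657 0.0374] [-179.979    -0.0374 -169.995 ] F [ 0.1682 -0.3918 -0.5758] w 0.019 0.0
tub ((427.9027099609375, 378.4922180175781), (111.15458679199219, 129.0880126953125), 10.039907455444336) 44957.5
tub ((452.35784912109375, 408.05841064453125), (166.95994567871094, 180.24603271484375), 10.236988067626953) 5344.0
[] [(262, 285, 9, 6)]
[0.4985 0.3927 0.012 ]
```

Emit:
step_arm(motion=[{"x": 0, "y": 0, "z": 0, "spin": 0}, {"x": 0, "y": 0, "z": 0, "spin": 0}, {"x": 0, "y": 0, "z": 10, "spin": 0}, {"x": 0, "y": 0, "z": 20, "spin": 0}, {"x": 0, "y": 0, "z": 30, "spin": 0}, {"x": 0, "y": 0, "z": 37, "spin": 0}, {"x": 0, "y": 0, "z": 38, "spin": 0}, {"x": 0, "y": 4, "z": 38, "spin": 0}, {"x": 0, "y": 8, "z": 38, "spin": 0}, {"x": 0, "y": 12, "z": 38, "spin": 0}, {"x": 0, "y": 16, "z": 38, "spin": 0}, {"x": 0, "y": 20, "z": 38, "spin": 0}, {"x": 0, "y": 23, "z": 38, "spin": 0}, {"x": 0, "y": 23, "z": 38, "spin": 0}], jaw=-1)

```text
time_s: 20.95
tool_pos: [0.4557, 0.3821, 0.0016]
eef_rot: [-179.5, -0.1, -170.2]
ft_force: [-0.3, -11.8, 24.4]
grip_width: 0.0001
finger_force: 14.3
```

```bash
python3 - <<'E'
from h import *
st();to(w([-.003,-.021,.155]),186.5)
E
```

```text
20.95 [0.4557 0.3821 0.0016] [-179.5187   -0.1047 -170.2195] F [ -0.2543 -11.7915  24.4164] w 0.0001 14.252166152000427
shift [ -56.3 -184.8 -151.9] spin 3.3
```

Too much force, so I lift off and look at where the tube lies.

Emit:
step_arm(motion=[{"x": 0, "y": -3, "z": -4, "spin": 0}, {"x": 0, "y": -3, "z": -12, "spin": 0}, {"x": 0, "y": -3, "z": -30, "spin": 0}, {"x": 0, "y": -3, "z": -60, "spin": 0}, {"x": 0, "y": -3, "z": -95, "spin": 0}, {"x": 0, "y": -3, "z": -130, "spin": 0}, {"x": 0, "y": -3, "z": -155, "spin": 0}, {"x": 0, "y": -3, "z": -155, "spin": 0}, {"x": 0, "y": -3, "z": -155, "spin": 0}])

```text
time_s: 21.85
tool_pos: [0.4539, 0.3863, 0.1548]
eef_rot: [180.0, -0.0, -169.9]
ft_force: [-0.4, 0.7, 0.6]
grip_width: 0.0002
finger_force: 0.0
```

```bash
python3 - <<'E'
from h import *
st();b,c2=shot('wrist','wr13');tub(b,c2);s,_=shot('side','side13');tub(s,_);print(boxes(red(b)),boxes(red(s)))
for k in boxes(red(b)):print(onz(c2,(k[0]+k[2]/2,k[1]+k[3]/2),.018))
for k in boxes(red(s)):print(onz(_,(k[0]+k[2]/2,k[1]+k[3]/2),.012))
cv2.imwrite('pics/m13.png',np.hstack([b[60:400,200:560],cv2.resize(s[170:340,200:370],(340,340))])[:,:,::-1])
E
```

```text
21.85 [0.4539 0.3863 0.1548] [ 179.9766   -0.0041 -169.9222] F [-0.3815  0.6791  0.6408] w 0.0002 0.0
tub ((456.59942626953125, 383.150390625), (168.40309143066406, 128.1771697998047), 10.03046703338623) 16371.0
tub ((452.431640625, 408.1997375488281), (167.0078582763672, 180.19664001464844), 10.123061180114746) 8501.5
[(283, 229, 17, 19)] []
[0.496  0.4039 0.018 ]
```

View pics/m13.png

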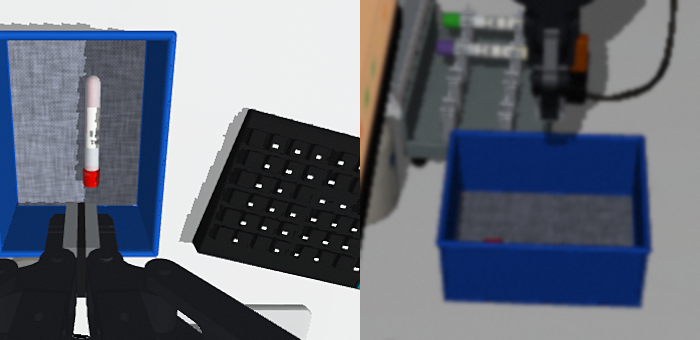

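The red tube lies on the tub floor along the tub, at tub y ≈ +14 mm. One clean push moves it further left to leave room for the others.

Emit:
step_arm(motion=[{"x": 0, "y": -5, "z": 25, "spin": 0}, {"x": 0, "y": -9, "z": 60, "spin": 0}, {"x": 0, "y": -10, "z": 95, "spin": 0}, {"x": 0, "y": -10, "z": 125, "spin": 0}, {"x": 0, "y": -10, "z": 145, "spin": 0}, {"x": 0, "y": -10, "z": 154, "spin": 0}, {"x": 0, "y": -10, "z": 155, "spin": 0}, {"x": 0, "y": -10, "z": 155, "spin": 0}])

```text
time_s: 22.75
tool_pos: [0.4561, 0.3761, -0.0003]
eef_rot: [-180.0, -0.0, -170.0]
ft_force: [-0.2, 0.2, 0.4]
grip_width: -0.0
finger_force: 0.0
```

Emit:
step_arm(motion=[{"x": 0, "y": 3, "z": 0, "spin": 0}, {"x": 0, "y": 6, "z": 0, "spin": 0}, {"x": 0, "y": 9, "z": 0, "spin": 0}, {"x": 0, "y": 12, "z": 0, "spin": 0}, {"x": 0, "y": 15, "z": 0, "spin": 0}, {"x": 0, "y": 15, "z": 0, "spin": 0}])

```text
time_s: 23.35
tool_pos: [0.4547, 0.3885, 0.002]
eef_rot: [-179.8, 0.0, -170.1]
ft_force: [-0.7, -6.3, 13.0]
grip_width: 0.0003
finger_force: 7.4
```

Emit:
step_arm(motion=[{"x": 0, "y": -3, "z": -4, "spin": 0}, {"x": 0, "y": -3, "z": -12, "spin": 0}, {"x": 0, "y": -3, "z": -30, "spin": 0}, {"x": 0, "y": -3, "z": -60, "spin": 0}, {"x": 0, "y": -3, "z": -95, "spin": 0}, {"x": 0, "y": -3, "z": -130, "spin": 0}, {"x": 0, "y": -3, "z": -155, "spin": 0}, {"x": 0, "y": -3, "z": -155, "spin": 0}, {"x": 0, "y": -3, "z": -155, "spin": 0}])

```text
time_s: 24.25
tool_pos: [0.4539, 0.3886, 0.1556]
eef_rot: [179.9, 0.1, -169.9]
ft_force: [0.1, -0.0, -0.1]
grip_width: 0.0003
finger_force: 0.0
```

```bash
cat >> h.py <<'E'
def tubf(p,T,yaw): return Ro.from_euler('z',-yaw,degrees=True).apply(np.array([p[0]-T[0],p[1]-T[1],0]))*1000
def look(name,yaw=10):
    st();b,c=shot('wrist',name);m=cv2.inRange(cv2.cvtColor(b,cv2.COLOR_RGB2HSV),(108,120,60),(122,255,255))
    k=max(cv2.findContours(m,0,2)[0],key=cv2.contourArea)
    P=np.array([onz(c,u[0],.075)[:2] for u in cv2.convexHull(k).astype(float)])*1000
    r=cv2.minAreaRect(P.astype(np.float32));print('tub',r);T=np.array(r[0])/1000
    print('tcp',tubf(robot.read_state()['tool_pos'],T,yaw))
    for n,f in(('red',red),('grn',grn),('vio',vio)):
        for q in boxes(f(b)):
            p=onz(c,(q[0]+q[2]/2,q[1]+q[3]/2),.016);print(n,q,p,'tub frame',tubf(p,T,yaw))
E
python3 - <<'E'
from h import *
look('wr14')
E
```

```text
24.25 [0.4539 0.3886 0.1556] [ 179.9213    0.0681 -169.9229] F [ 0.1344 -0.0286 -0.0973] w 0.0003 0.0
tub ((456.14093017578125, 383.0827331542969), (167.88308715820312, 128.1435089111328), 10.00967025756836)
tcp [-1.9764  5.2354  0.    ]
red (287, 227, 16, 20) [0.4953 0.4095 0.016 ] tub frame [43.1226 19.2133  0.    ]
grn (0, 311, 10, 22) [0.6351 0.1439 0.016 ] tub frame [ 134.6621 -266.6477    0.    ]
vio (36, 314, 25, 22) [0.6315 0.1858 0.016 ] tub frame [ 138.4218 -224.7585    0.    ]
```

```bash
python3 - <<'E'
from h import *
to(w([-.002,-.021,.155]),186.5)
E
```

```text
shift [ -58.1 -190.1   -0.5] spin 3.6
```

Emit:
step_arm(motion=[{"x": -4, "y": -15, "z": 0, "spin": 0}, {"x": -10, "y": -40, "z": 0, "spin": 1}, {"x": -18, "y": -70, "z": 0, "spin": 2}, {"x": -27, "y": -100, "z": 0, "spin": 3}, {"x": -37, "y": -130, "z": 0, "spin": 4}, {"x": -47, "y": -158, "z": 0, "spin": 4}, {"x": -54, "y": -178, "z": 0, "spin": 4}, {"x": -58, "y": -190, "z": 0, "spin": 4}, {"x": -58, "y": -190, "z": 0, "spin": 4}, {"x": -58, "y": -190, "z": 0, "spin": 4}, {"x": -58, "y": -190, "z": 0, "spin": 4}], jaw=-0.3)

```text
time_s: 25.4
tool_pos: [0.5433, 0.2125, 0.1545]
eef_rot: [180.0, -0.1, -173.8]
ft_force: [-0.3, -0.4, -0.4]
grip_width: 0.0299
finger_force: 0.0
```

```bash
python3 - <<'E'
from h import *
st();b,c=shot('wrist','wr15')
for n,f in(('vio',vio),('grn',grn)):
    for q in boxes(f(b)):p=onz(c,(q[0]+q[2]/2,q[1]+q[3]/2),.064);print(n,q,p,Ro.from_euler('z',-YAW,degrees=True).apply(p-C)*1000)
t=np.array(robot.read_state()['tool_pos']);print(Ro.from_euler('z',-YAW,degrees=True).apply(t-C)*1000)
E
```

```text
25.4 [0.5433 0.2125 0.1545] [ 179.9555   -0.0564 -173.8242] F [-0.3384 -0.3744 -0.4366] w 0.0299 0.0
vio (269, 256, 20, 20) [0.5901 0.2165 0.064 ] [ 44.7241 -20.6845  64.    ]
grn (215, 255, 20, 20) [0.5937 0.1746 0.064 ] [ 43.5589 -62.6842  64.    ]
[ -2.1813 -19.299  154.5711]
```

Emit:
step_arm(motion=[{"x": 0, "y": -1, "z": 15, "spin": 0}, {"x": 0, "y": -1, "z": 35, "spin": 0}, {"x": 0, "y": -1, "z": 55, "spin": 0}, {"x": 0, "y": -1, "z": 75, "spin": 0}, {"x": 0, "y": -1, "z": 92, "spin": 0}, {"x": 0, "y": -1, "z": 104, "spin": 0}, {"x": 0, "y": -1, "z": 109, "spin": 0}, {"x": 0, "y": -1, "z": 110, "spin": 0}, {"x": 0, "y": -1, "z": 110, "spin": 0}])

```text
time_s: 26.35
tool_pos: [0.5447, 0.2102, 0.0452]
eef_rot: [180.0, 0.0, -173.9]
ft_force: [-1.0, 0.1, -0.2]
grip_width: 0.0297
finger_force: 0.0
```

Emit:
step_arm(motion=[{"x": 0, "y": 0, "z": 0, "spin": 0}, {"x": 0, "y": 0, "z": 0, "spin": 0}, {"x": 0, "y": 0, "z": 0, "spin": 0}, {"x": 0, "y": 0, "z": 0, "spin": 0}, {"x": 0, "y": 0, "z": 0, "spin": 0}], jaw=-1)

```text
time_s: 26.85
tool_pos: [0.545, 0.2102, 0.0456]
eef_rot: [180.0, 0.1, -174.0]
ft_force: [-1.7, 0.3, 5.8]
grip_width: 0.0106
finger_force: 49.1
```

Emit:
step_arm(motion=[{"x": 0, "y": 0, "z": -2, "spin": 0}, {"x": 0, "y": 0, "z": -4, "spin": 0}, {"x": 0, "y": 0, "z": -6, "spin": 0}, {"x": 0, "y": 0, "z": -9, "spin": 0}, {"x": 0, "y": 0, "z": -12, "spin": 0}, {"x": 0, "y": 0, "z": -20, "spin": 0}, {"x": 0, "y": 0, "z": -40, "spin": 0}, {"x": 0, "y": 0, "z": -65, "spin": 0}, {"x": 0, "y": 0, "z": -90, "spin": 0}, {"x": 0, "y": 0, "z": -108, "spin": 0}, {"x": 0, "y": 0, "z": -110, "spin": 0}, {"x": 0, "y": 0, "z": -110, "spin": 0}])

```text
time_s: 28.05
tool_pos: [0.5444, 0.2097, 0.1556]
eef_rot: [180.0, 0.1, -174.0]
ft_force: [-0.5, -0.7, -0.3]
grip_width: 0.0109
finger_force: 49.5
```

```bash
python3 - <<'E'
from h import *
st();b,c=shot('side','side16');print('vio',boxes(vio(b[:,220:]))); b,c=shot('wrist','wr16');print(boxes(vio(b)))
im,c=shot('top','top16');tub(im,c)
T=(.4561,.383);a=np.radians(10);to([T[0]+.012*np.sin(a),T[1]-.012*np.cos(a),.155],190)
E
```

```text
28.05 [0.5444 0.2097 0.1556] [ 179.98      0.0549 -173.9887] F [-0.5212 -0.7482 -0.318 ] w 0.0109 49.461185932159424
vio [(15, 142, 10, 9), (168, 56, 6, 7)]
[(266, 348, 32, 41)]
tub ((455.8658142089844, 381.3351745605469), (167.1152801513672, 126.68640899658203), 10.058821678161621) 5409.0
shift [ 67.7 169.8  -1.2] spin -4.0
```

Violet is held; carrying it over to the tub.

Emit:
step_arm(motion=[{"x": 3, "y": 8, "z": 0, "spin": 0}, {"x": 12, "y": 30, "z": 0, "spin": -1}, {"x": 24, "y": 60, "z": 0, "spin": -2}, {"x": 36, "y": 90, "z": 0, "spin": -3}, {"x": 48, "y": 120, "z": 0, "spin": -4}, {"x": 58, "y": 146, "z": 0, "spin": -4}, {"x": 65, "y": 163, "z": 0, "spin": -4}, {"x": 68, "y": 170, "z": 0, "spin": -4}, {"x": 68, "y": 170, "z": 0, "spin": -4}, {"x": 68, "y": 170, "z": 0, "spin": -4}, {"x": 68, "y": 170, "z": 0, "spin": -4}])

```text
time_s: 29.3
tool_pos: [0.4598, 0.37, 0.1546]
eef_rot: [-179.9, 0.0, -170.1]
ft_force: [0.5, -0.7, -0.3]
grip_width: 0.011
finger_force: 49.5
```

```bash
python3 - <<'E'
from h import *
look('wr17')
E
```

```text
29.3 [0.4598 0.37   0.1546] [-179.9304    0.0001 -170.1139] F [ 0.5036 -0.6709 -0.2723] w 0.011 49.4629168510437
tub ((456.394287109375, 383.2577209472656), (168.59323120117188, 127.97210693359375), 10.05321216583252)
tcp [  1.0473 -13.5154   0.    ]
red (308, 225, 17, 20) [0.4954 0.4091 0.016 ] tub frame [42.9005 18.7041  0.    ]
grn (7, 310, 26, 23) [0.6366 0.1393 0.016 ] tub frame [ 135.0651 -271.5872    0.    ]
vio (266, 348, 32, 41) [0.6502 0.4045 0.016 ] tub frame [194.5784 -12.7877   0.    ]
```

Emit:
step_arm(motion=[{"x": 0, "y": 1, "z": 15, "spin": 0}, {"x": 0, "y": 1, "z": 35, "spin": 0}, {"x": 0, "y": 1, "z": 60, "spin": 0}, {"x": 0, "y": 1, "z": 85, "spin": 0}, {"x": 0, "y": 1, "z": 110, "spin": 0}, {"x": 0, "y": 1, "z": 130, "spin": 0}, {"x": 0, "y": 1, "z": 142, "spin": 0}, {"x": 0, "y": 1, "z": 149, "spin": 0}, {"x": 0, "y": 1, "z": 153, "spin": 0}, {"x": 0, "y": 1, "z": 155, "spin": 0}, {"x": 0, "y": 1, "z": 156, "spin": 0}, {"x": 0, "y": 1, "z": 156, "spin": 0}])

```text
time_s: 30.55
tool_pos: [0.4593, 0.3746, -0.0003]
eef_rot: [179.9, 0.1, -169.9]
ft_force: [0.4, 3.2, 1.6]
grip_width: 0.0108
finger_force: 49.7
```

Emit:
step_arm(motion=[{"x": 0, "y": 0, "z": 1, "spin": 0}, {"x": 0, "y": 0, "z": 2, "spin": 0}, {"x": 0, "y": 0, "z": 2, "spin": 0}])

```text
time_s: 30.85
tool_pos: [0.4595, 0.3755, -0.002]
eef_rot: [179.8, 0.2, -169.9]
ft_force: [0.1, 5.3, 3.5]
grip_width: 0.0104
finger_force: 49.9
```

Emit:
step_arm(motion=[{"x": 0, "y": 3, "z": -1, "spin": 0}, {"x": 0, "y": 5, "z": -1, "spin": 0}, {"x": 0, "y": 5, "z": 1, "spin": 0}, {"x": 0, "y": 5, "z": 2, "spin": 0}, {"x": 0, "y": 5, "z": 2, "spin": 0}])

```text
time_s: 31.35
tool_pos: [0.4577, 0.3769, -0.004]
eef_rot: [-180.0, -0.0, -170.0]
ft_force: [-2.3, -1.8, 12.9]
grip_width: 0.0105
finger_force: 57.2
```

The violet tube has touched the floor. Still holding it, I lift 2 mm and carry it left so its finger nudges red further over, then release.

Emit:
step_arm(motion=[{"x": 0, "y": 0, "z": -2, "spin": 0}, {"x": 0, "y": 2, "z": -3, "spin": 0}, {"x": 0, "y": 4, "z": -3, "spin": 0}, {"x": 0, "y": 6, "z": -3, "spin": 0}, {"x": 0, "y": 8, "z": -3, "spin": 0}, {"x": 0, "y": 10, "z": -3, "spin": 0}, {"x": 0, "y": 12, "z": -3, "spin": 0}, {"x": 0, "y": 12, "z": -3, "spin": 0}])

```text
time_s: 32.15
tool_pos: [0.4556, 0.3901, -0.0023]
eef_rot: [180.0, 0.0, -169.9]
ft_force: [-0.4, -0.3, -1.2]
grip_width: 0.0106
finger_force: 50.1
```

Emit:
step_arm(motion=[{"x": 0, "y": 2, "z": 0, "spin": 0}, {"x": 0, "y": 3, "z": 0, "spin": 0}, {"x": 0, "y": 3, "z": 1, "spin": 0}, {"x": 0, "y": 3, "z": 2, "spin": 0}, {"x": 0, "y": 3, "z": 2, "spin": 0}])

```text
time_s: 32.65
tool_pos: [0.4559, 0.3903, -0.0035]
eef_rot: [-179.9, -0.0, -170.1]
ft_force: [0.5, -6.6, 6.1]
grip_width: 0.0107
finger_force: 55.3
```

Emit:
step_arm(motion=[{"x": 0, "y": 0, "z": 0, "spin": 0}, {"x": 0, "y": 0, "z": 0, "spin": 0}, {"x": 0, "y": 0, "z": 0, "spin": 0}, {"x": 0, "y": 0, "z": -2, "spin": 0}, {"x": 0, "y": 0, "z": -10, "spin": 0}, {"x": 0, "y": 0, "z": -25, "spin": 0}, {"x": 0, "y": 0, "z": -50, "spin": 0}, {"x": 0, "y": 0, "z": -80, "spin": 0}, {"x": 0, "y": 0, "z": -115, "spin": 0}, {"x": 0, "y": 0, "z": -145, "spin": 0}, {"x": 0, "y": 0, "z": -160, "spin": 0}, {"x": 0, "y": 0, "z": -160, "spin": 0}, {"x": 0, "y": 0, "z": -160, "spin": 0}], jaw=-0.6)

```text
time_s: 33.95
tool_pos: [0.4546, 0.3926, 0.1554]
eef_rot: [180.0, -0.0, -169.9]
ft_force: [-0.5, -0.1, -0.1]
grip_width: 0.0171
finger_force: 0.0
```

```bash
python3 - <<'E'
from h import *
look('wr18');to(w([-.002,-.062,.155]),186.5)
E
```

```text
33.95 [0.4546 0.3926 0.1554] [ 179.9994   -0.0343 -169.9286] F [-0.469  -0.1014 -0.0984] w 0.0171 0.0
tub ((455.98077392578125, 384.376708984375), (167.84927368164062, 128.26808166503906), 10.03266429901123)
tcp [-0.4104  7.8879  0.    ]
red (307, 226, 16, 20) [0.4915 0.4309 0.016 ] tub frame [43.0713 39.6766  0.    ]
grn (0, 309, 6, 20) [0.6322 0.146  0.016 ] tub frame [ 132.1383 -265.3248    0.    ]
vio (272, 226, 17, 21) [0.4975 0.4002 0.016 ] tub frame [43.5849  8.3467  0.    ]
shift [ -53.9 -234.9   -0.2] spin 3.6
```

Red is at tub y +40 and violet at +8. I nudge violet a bit left with closed fingers to make room for green.

Emit:
step_arm(motion=[{"x": 0, "y": -5, "z": 15, "spin": 0}, {"x": 0, "y": -12, "z": 40, "spin": 0}, {"x": 0, "y": -17, "z": 70, "spin": 0}, {"x": 0, "y": -17, "z": 100, "spin": 0}, {"x": 0, "y": -17, "z": 130, "spin": 0}, {"x": 0, "y": -17, "z": 148, "spin": 0}, {"x": 0, "y": -17, "z": 156, "spin": 0}, {"x": 0, "y": -17, "z": 157, "spin": 0}, {"x": 0, "y": -17, "z": 157, "spin": 0}], jaw=-1)

```text
time_s: 34.9
tool_pos: [0.458, 0.3755, -0.0016]
eef_rot: [-180.0, -0.0, -170.0]
ft_force: [-0.2, 0.2, 1.1]
grip_width: 0.0002
finger_force: 0.0
```

Emit:
step_arm(motion=[{"x": 0, "y": 3, "z": 0, "spin": 0}, {"x": 0, "y": 6, "z": 0, "spin": 0}, {"x": 0, "y": 9, "z": 0, "spin": 0}, {"x": 0, "y": 11, "z": 0, "spin": 0}, {"x": 0, "y": 13, "z": 0, "spin": 0}, {"x": 0, "y": 13, "z": 0, "spin": 0}])

```text
time_s: 35.5
tool_pos: [0.4567, 0.3875, 0.0011]
eef_rot: [-179.9, 0.0, -170.0]
ft_force: [-1.8, -4.0, 13.2]
grip_width: -0.0001
finger_force: 6.7
```

Emit:
step_arm(motion=[{"x": 0, "y": -3, "z": -4, "spin": 0}, {"x": 0, "y": -3, "z": -12, "spin": 0}, {"x": 0, "y": -3, "z": -30, "spin": 0}, {"x": 0, "y": -3, "z": -60, "spin": 0}, {"x": 0, "y": -3, "z": -95, "spin": 0}, {"x": 0, "y": -3, "z": -130, "spin": 0}, {"x": 0, "y": -3, "z": -155, "spin": 0}, {"x": 0, "y": -3, "z": -155, "spin": 0}, {"x": 0, "y": -3, "z": -155, "spin": 0}])

```text
time_s: 36.4
tool_pos: [0.4563, 0.386, 0.1546]
eef_rot: [179.9, 0.1, -169.9]
ft_force: [0.3, -0.1, -0.9]
grip_width: 0.0002
finger_force: 0.0
```

```bash
python3 - <<'E'
from h import *
look('wr19');to(w([-.002,-.062,.155]),186.5)
E
```

```text
36.4 [0.4563 0.386  0.1546] [ 179.9377    0.0656 -169.9392] F [ 0.3042 -0.1332 -0.893 ] w 0.0002 0.0
tub ((456.16790771484375, 384.38031005859375), (168.1705780029297, 128.11093139648438), 10.13501262664795)
tcp [-0.239   1.1444  0.    ]
red (314, 226, 17, 19) [0.4915 0.431  0.016 ] tub frame [42.93   39.8015  0.    ]
grn (0, 309, 12, 23) [0.6346 0.1431 0.016 ] tub frame [ 133.8213 -268.5712    0.    ]
vio (290, 226, 17, 20) [0.4958 0.4097 0.016 ] tub frame [43.4215 18.0835  0.    ]
shift [ -53.6 -228.2   -1.5] spin 3.6
```

Emit:
step_arm(motion=[{"x": -4, "y": -15, "z": 0, "spin": 0}, {"x": -10, "y": -42, "z": 0, "spin": 1}, {"x": -18, "y": -76, "z": 0, "spin": 2}, {"x": -26, "y": -112, "z": 0, "spin": 3}, {"x": -35, "y": -148, "z": 0, "spin": 4}, {"x": -43, "y": -182, "z": 0, "spin": 4}, {"x": -50, "y": -210, "z": 0, "spin": 4}, {"x": -54, "y": -225, "z": 0, "spin": 4}, {"x": -54, "y": -229, "z": 0, "spin": 4}, {"x": -54, "y": -229, "z": 0, "spin": 4}, {"x": -54, "y": -229, "z": 0, "spin": 4}], jaw=-0.3)

```text
time_s: 37.55
tool_pos: [0.5486, 0.1713, 0.1535]
eef_rot: [179.9, -0.1, -173.8]
ft_force: [0.1, 0.8, -0.1]
grip_width: 0.0299
finger_force: 0.0
```

```bash
python3 - <<'E'
from h import *
st();b,c=shot('wrist','wr20')
for q in boxes(grn(b)):p=onz(c,(q[0]+q[2]/2,q[1]+q[3]/2),.064);print(q,p,Ro.from_euler('z',-YAW,degrees=True).apply(p-C)*1000)
t=np.array(robot.read_state()['tool_pos']);print(Ro.from_euler('z',-YAW,degrees=True).apply(t-C)*1000)
E
```

```text
37.55 [0.5486 0.1713 0.1535] [ 179.9445   -0.0596 -173.8176] F [ 0.1193  0.7512 -0.0621] w 0.0299 0.0
(268, 256, 21, 20) [0.5949 0.1749 0.064 ] [ 44.7996 -62.5303  64.    ]
[ -1.5352 -60.5882 153.5702]
```

Emit:
step_arm(motion=[{"x": 0, "y": -2, "z": 15, "spin": 0}, {"x": 0, "y": -2, "z": 35, "spin": 0}, {"x": 0, "y": -2, "z": 55, "spin": 0}, {"x": 0, "y": -2, "z": 75, "spin": 0}, {"x": 0, "y": -2, "z": 92, "spin": 0}, {"x": 0, "y": -2, "z": 104, "spin": 0}, {"x": 0, "y": -2, "z": 108, "spin": 0}, {"x": 0, "y": -2, "z": 109, "spin": 0}, {"x": 0, "y": -2, "z": 109, "spin": 0}])

```text
time_s: 38.5
tool_pos: [0.5501, 0.1679, 0.0453]
eef_rot: [180.0, 0.1, -173.9]
ft_force: [0.9, 0.7, 0.4]
grip_width: 0.03
finger_force: 0.0
```

Emit:
step_arm(motion=[{"x": 0, "y": 0, "z": 0, "spin": 0}, {"x": 0, "y": 0, "z": 0, "spin": 0}, {"x": 0, "y": 0, "z": 0, "spin": 0}, {"x": 0, "y": 0, "z": 0, "spin": 0}, {"x": 0, "y": 0, "z": 0, "spin": 0}], jaw=-1)

```text
time_s: 39.0
tool_pos: [0.5503, 0.1679, 0.0456]
eef_rot: [180.0, 0.1, -174.0]
ft_force: [-1.4, 0.4, 6.0]
grip_width: 0.0108
finger_force: 49.1
```

Emit:
step_arm(motion=[{"x": 0, "y": 0, "z": -2, "spin": 0}, {"x": 0, "y": 0, "z": -4, "spin": 0}, {"x": 0, "y": 0, "z": -6, "spin": 0}, {"x": 0, "y": 0, "z": -9, "spin": 0}, {"x": 0, "y": 0, "z": -12, "spin": 0}, {"x": 0, "y": 0, "z": -20, "spin": 0}, {"x": 0, "y": 0, "z": -40, "spin": 0}, {"x": 0, "y": 0, "z": -65, "spin": 0}, {"x": 0, "y": 0, "z": -90, "spin": 0}, {"x": 0, "y": 0, "z": -108, "spin": 0}, {"x": 0, "y": 0, "z": -110, "spin": 0}, {"x": 0, "y": 0, "z": -110, "spin": 0}])

```text
time_s: 40.2
tool_pos: [0.5497, 0.1669, 0.1555]
eef_rot: [-180.0, 0.1, -174.0]
ft_force: [0.6, -0.6, -0.0]
grip_width: 0.0101
finger_force: 49.5
```

```bash
python3 - <<'E'
from h import *
st();b,c=shot('wrist','wr21');print(boxes(grn(b)))
im,c=shot('top','top21');tub(im,c)
T=(.4562,.3844);a=np.radians(10);to([T[0]+.006*np.sin(a),T[1]-.006*np.cos(a),.155],190)
E
```

```text
40.2 [0.5497 0.1669 0.1555] [-179.9913    0.0507 -174.0224] F [ 0.6225 -0.6434 -0.0038] w 0.0101 49.48846399784088
[(266, 348, 32, 41)]
tub ((455.61981201171875, 382.5514221191406), (167.18276977539062, 126.6965560913086), 10.180327415466309) 5409.5
shift [ 68.9 220.   -0.9] spin -4.0
```

Green is held and the tub hasn't moved. Carry it over.

Emit:
step_arm(motion=[{"x": 3, "y": 8, "z": 0, "spin": 0}, {"x": 10, "y": 32, "z": 0, "spin": -1}, {"x": 20, "y": 64, "z": 0, "spin": -2}, {"x": 31, "y": 98, "z": 0, "spin": -3}, {"x": 42, "y": 132, "z": 0, "spin": -4}, {"x": 52, "y": 164, "z": 0, "spin": -4}, {"x": 61, "y": 194, "z": 0, "spin": -4}, {"x": 67, "y": 213, "z": 0, "spin": -4}, {"x": 69, "y": 220, "z": 0, "spin": -4}, {"x": 69, "y": 220, "z": 0, "spin": -4}, {"x": 69, "y": 220, "z": 0, "spin": -4}, {"x": 69, "y": 220, "z": 0, "spin": -4}])

```text
time_s: 41.5
tool_pos: [0.4588, 0.377, 0.1546]
eef_rot: [-179.9, -0.0, -170.1]
ft_force: [0.1, 0.0, -0.4]
grip_width: 0.0106
finger_force: 49.5
```

```bash
python3 - <<'E'
from h import *
look('wr22')
E
```

```text
41.5 [0.4588 0.377  0.1546] [-179.9202   -0.013  -170.128 ] F [ 0.0755  0.0099 -0.3569] w 0.0106 49.482582807540894
tub ((455.9297180175781, 384.4120178222656), (168.33627319335938, 127.99581909179688), 10.163676261901855)
tcp [ 1.5933 -7.6442  0.    ]
red (325, 225, 17, 19) [0.4913 0.431  0.016 ] tub frame [42.9484 39.7821  0.    ]
grn (266, 347, 32, 42) [0.6486 0.4112 0.016 ] tub frame [194.3646  -7.0857   0.    ]
vio (300, 225, 18, 21) [0.4961 0.4094 0.016 ] tub frame [43.8833 17.6678  0.    ]
```

Emit:
step_arm(motion=[{"x": 0, "y": 1, "z": 15, "spin": 0}, {"x": 0, "y": 1, "z": 35, "spin": 0}, {"x": 0, "y": 1, "z": 60, "spin": 0}, {"x": 0, "y": 1, "z": 85, "spin": 0}, {"x": 0, "y": 1, "z": 110, "spin": 0}, {"x": 0, "y": 1, "z": 130, "spin": 0}, {"x": 0, "y": 1, "z": 142, "spin": 0}, {"x": 0, "y": 1, "z": 149, "spin": 0}, {"x": 0, "y": 1, "z": 153, "spin": 0}, {"x": 0, "y": 1, "z": 155, "spin": 0}, {"x": 0, "y": 1, "z": 156, "spin": 0}, {"x": 0, "y": 1, "z": 156, "spin": 0}])

```text
time_s: 42.75
tool_pos: [0.4581, 0.3787, 0.0003]
eef_rot: [-179.9, -0.0, -170.0]
ft_force: [-1.9, -2.3, 5.5]
grip_width: 0.0108
finger_force: 53.7
```

Emit:
step_arm(motion=[{"x": 0, "y": 0, "z": 1, "spin": 0}, {"x": 0, "y": 0, "z": 2, "spin": 0}, {"x": 0, "y": 0, "z": 2, "spin": 0}])

```text
time_s: 43.05
tool_pos: [0.4585, 0.3769, -0.0007]
eef_rot: [-179.8, -0.0, -170.1]
ft_force: [-2.1, -6.0, 13.6]
grip_width: 0.0106
finger_force: 58.0
```

Emit:
step_arm(motion=[{"x": 0, "y": 0, "z": -4, "spin": 0}, {"x": 0, "y": -2, "z": -6, "spin": 0}, {"x": 0, "y": -4, "z": -6, "spin": 0}, {"x": 0, "y": -4, "z": -4, "spin": 0}, {"x": 0, "y": -4, "z": -2, "spin": 0}, {"x": 0, "y": -4, "z": -1, "spin": 0}, {"x": 0, "y": -4, "z": 0, "spin": 0}, {"x": 0, "y": -4, "z": 0, "spin": 0}])

```text
time_s: 43.85
tool_pos: [0.4585, 0.3776, -0.0031]
eef_rot: [179.9, 0.1, -169.9]
ft_force: [-0.8, 3.7, 1.2]
grip_width: 0.0106
finger_force: 50.1
```

Emit:
step_arm(motion=[{"x": 0, "y": 1, "z": 0, "spin": 0}, {"x": 0, "y": 2, "z": 1, "spin": 0}, {"x": 0, "y": 2, "z": 1, "spin": 0}])

```text
time_s: 44.15
tool_pos: [0.4584, 0.3778, -0.0039]
eef_rot: [-180.0, 0.0, -170.0]
ft_force: [-0.8, 1.0, 4.5]
grip_width: 0.0106
finger_force: 51.7
```

Emit:
step_arm(motion=[{"x": 0, "y": 0, "z": 0, "spin": 0}, {"x": 0, "y": 0, "z": 0, "spin": 0}, {"x": 0, "y": 0, "z": 0, "spin": 0}, {"x": 0, "y": 0, "z": -2, "spin": 0}, {"x": 0, "y": 0, "z": -10, "spin": 0}, {"x": 0, "y": 0, "z": -25, "spin": 0}, {"x": 0, "y": 0, "z": -50, "spin": 0}, {"x": 0, "y": 0, "z": -80, "spin": 0}, {"x": 0, "y": 0, "z": -115, "spin": 0}, {"x": 0, "y": 0, "z": -145, "spin": 0}, {"x": 0, "y": 0, "z": -160, "spin": 0}, {"x": 0, "y": 0, "z": -160, "spin": 0}, {"x": 0, "y": 0, "z": -160, "spin": 0}], jaw=-0.65)

```text
time_s: 45.45
tool_pos: [0.4579, 0.3772, 0.1561]
eef_rot: [-180.0, -0.0, -170.0]
ft_force: [-0.0, 1.1, 0.3]
grip_width: 0.0151
finger_force: 0.0
```

```bash
python3 - <<'E'
from h import *
look('wr23')
E
```

```text
45.45 [0.4579 0.3772 0.1561] [-179.9787   -0.0043 -170.005 ] F [-0.0226  1.1373  0.3117] w 0.0151 0.0
tub ((456.1217956542969, 384.31414794921875), (168.42764282226562, 128.07382202148438), 10.16231918334961)
tcp [ 0.0716 -7.4359  0.    ]
red (324, 225, 17, 20) [0.4916 0.431  0.016 ] tub frame [43.0153 39.8695  0.    ]
grn (272, 226, 18, 20) [0.5006 0.3851 0.016 ] tub frame [43.9802 -6.9576  0.    ]
vio (306, 226, 17, 20) [0.4954 0.4151 0.016 ] tub frame [43.9973 23.5378  0.    ]
```

All three tubes lie on the tub floor: red +40, violet +23.5, green −7 mm in tub y. Next I go over and behind the open cover.

```bash
python3 - <<'E'
from h import *
def way(L,yaw=186.5):
    for q in L: print(q,end=' ');to(w(np.array(q)/1000),yaw)
way([[-60,60,250],[-20,-35,250],[60,-35,250],[148,-35,240],[148,-35,155]])
t=robot.get_calibration('top')
for u,z in(((265,75),.12),((265,100),.03),((395,150),.2),((395,100),.2)):p=onz(t,u,z);print(u,p,Ro.from_euler('z',-YAW,degrees=True).apply(p-C)*1000)
E
```

```text
[-60, 60, 250] shift [ -3.  -94.3 -94.6] spin 3.5
[-20, -35, 250] shift [ -37.1 -191.5  -94.5] spin 3.5
[60, -35, 250] shift [-116.9 -196.4  -94.6] spin 3.5
[148, -35, 240] shift [-204.8 -201.8  -84.8] spin 3.5
[148, -35, 155] shift [-204.9 -201.7    0.2] spin 3.5
(265, 75) [0.7583 0.2984 0.12  ] [221.0976  41.6846 120.    ]
(265, 100) [0.7469 0.3022 0.03  ] [210.2794  46.7209  30.    ]
(395, 150) [0.58   0.0707 0.2   ] [  18.2196 -164.4099  200.    ]
(395, 100) [0.6707 0.0674 0.2   ] [ 107.9217 -177.9263  200.    ]
```

Emit:
step_arm(motion=[{"x": 0, "y": -8, "z": -20, "spin": 0}, {"x": 0, "y": -30, "z": -50, "spin": 1}, {"x": -1, "y": -60, "z": -80, "spin": 2}, {"x": -5, "y": -94, "z": -95, "spin": 3}, {"x": -18, "y": -130, "z": -95, "spin": 3.5}, {"x": -30, "y": -165, "z": -95, "spin": 3.5}, {"x": -45, "y": -188, "z": -95, "spin": 3.5}, {"x": -75, "y": -195, "z": -95, "spin": 3.5}, {"x": -105, "y": -196, "z": -95, "spin": 3.5}, {"x": -135, "y": -198, "z": -95, "spin": 3.5}, {"x": -165, "y": -200, "z": -92, "spin": 3.5}, {"x": -190, "y": -201, "z": -88, "spin": 3.5}, {"x": -202, "y": -202, "z": -85, "spin": 3.5}, {"x": -205, "y": -202, "z": -85, "spin": 3.5}, {"x": -205, "y": -202, "z": -85, "spin": 3.5}, {"x": -205, "y": -202, "z": -85, "spin": 3.5}], jaw=-1)

```text
time_s: 47.1
tool_pos: [0.6939, 0.2148, 0.2406]
eef_rot: [-180.0, -0.1, -173.4]
ft_force: [0.7, -0.8, 0.3]
grip_width: 0.0
finger_force: 0.0
```

Emit:
step_arm(motion=[{"x": 0, "y": 0, "z": 10, "spin": 0}, {"x": 0, "y": 0, "z": 25, "spin": 0}, {"x": 0, "y": 0, "z": 42, "spin": 0}, {"x": 0, "y": 0, "z": 60, "spin": 0}, {"x": 0, "y": 0, "z": 75, "spin": 0}, {"x": 0, "y": 0, "z": 83, "spin": 0}, {"x": 0, "y": 0, "z": 85, "spin": 0}, {"x": 0, "y": 0, "z": 85, "spin": 0}])

```text
time_s: 47.9
tool_pos: [0.6953, 0.2148, 0.1555]
eef_rot: [-180.0, -0.0, -173.5]
ft_force: [-0.2, 0.0, 0.1]
grip_width: -0.0
finger_force: 0.0
```

```bash
python3 - <<'E'
from h import *
st()
t=np.array(robot.read_state()['tool_pos']);print(Ro.from_euler('z',-YAW,degrees=True).apply(t-C)*1000)
def way(L,yaw=186.5):
    for q in L: print(q,end=' ');to(w(np.array(q)/1000),yaw)
# tip waypoints (contact x, tip z) -> TCP
L=[(114,165),(90,168),(66,170),(42,169),(18,160),(-5,149),(-25,130.5),(-42,107),(-50,90),(-52,82)]
way([[x+11,-35+25*min(1,i/6),z-11] for i,(x,z) in enumerate(L)])
E
```

```text
47.9 [0.6953 0.2148 0.1555] [-179.9905   -0.0122 -173.4677] F [-0.1865  0.0249  0.1409] w -0.0 0.0
[149.0331 -34.2767 155.4976]
[125, -35.0, 154] shift [24.  -0.7  1.5] spin 0.0
[101, -30.833333333333336, 157] shift [48.   3.5 -1.5] spin 0.0
[77, -26.666666666666668, 159] shift [72.   7.7 -3.5] spin 0.0
[53, -22.5, 158] shift [96.  11.8 -2.5] spin 0.0
[29, -18.333333333333336, 149] shift [120.   16.    6.5] spin 0.0
[6, -14.166666666666664, 138] shift [143.   20.2  17.5] spin 0.0
[-14, -10, 119.5] shift [163.   24.4  36. ] spin 0.0
[-31, -10, 96] shift [180.   24.4  59.5] spin 0.0
[-39, -10, 79] shift [188.   24.4  76.5] spin 0.0
[-41, -10, 71] shift [190.   24.4  84.5] spin 0.0
```

Emit:
step_arm(motion=[{"x": 12, "y": 0, "z": 0, "spin": 0}, {"x": 24, "y": 0, "z": 0, "spin": 0}, {"x": 34, "y": 2, "z": 0, "spin": 0}, {"x": 44, "y": 3, "z": -1, "spin": 0}, {"x": 54, "y": 5, "z": -2, "spin": 0}, {"x": 64, "y": 6, "z": -3, "spin": 0}, {"x": 72, "y": 8, "z": -3, "spin": 0}, {"x": 72, "y": 8, "z": -3, "spin": 0}])

```text
time_s: 48.7
tool_pos: [0.6213, 0.2149, 0.1594]
eef_rot: [180.0, -0.0, -173.4]
ft_force: [1.3, -0.9, 1.7]
grip_width: 0.0003
finger_force: 0.7
```

Emit:
step_arm(motion=[{"x": 8, "y": 1, "z": 0, "spin": 0}, {"x": 16, "y": 2, "z": 1, "spin": 0}, {"x": 24, "y": 4, "z": 1, "spin": 0}, {"x": 32, "y": 5, "z": 4, "spin": 0}, {"x": 40, "y": 7, "z": 7, "spin": 0}, {"x": 48, "y": 8, "z": 10, "spin": 0}, {"x": 48, "y": 8, "z": 10, "spin": 0}])

```text
time_s: 49.4
tool_pos: [0.5716, 0.2175, 0.1479]
eef_rot: [180.0, -0.2, -173.4]
ft_force: [1.1, -0.0, 1.4]
grip_width: -0.0004
finger_force: 0.7
```

```bash
python3 - <<'E'
from h import *
st();a,c=shot('wrist','wr24');b,s=shot('side','side24')
h=cv2.cvtColor(b,cv2.COLOR_RGB2HSV)
t=np.array(robot.read_state()['tool_pos']);print(Ro.from_euler('z',-YAW,degrees=True).apply(t-C)*1000)
E
```

```text
49.4 [0.5716 0.2175 0.1479] [ 179.9942   -0.202  -173.4078] F [ 1.057  -0.0372  1.3839] w -0.0004 0.6645375746302307
[ 28.0526 -17.6103 148.6066]
```

Force about 1.7 N, which is the cover's spring pushing back, so the cover is following. I continue over and down.

Emit:
step_arm(motion=[{"x": 8, "y": 1, "z": 4, "spin": 0}, {"x": 16, "y": 3, "z": 8, "spin": 0}, {"x": 23, "y": 4, "z": 12, "spin": 0}, {"x": 30, "y": 6, "z": 18, "spin": 0}, {"x": 37, "y": 7, "z": 24, "spin": 0}, {"x": 43, "y": 8, "z": 30, "spin": 0}, {"x": 49, "y": 8, "z": 38, "spin": 0}, {"x": 55, "y": 8, "z": 46, "spin": 0}, {"x": 60, "y": 8, "z": 54, "spin": 0}, {"x": 64, "y": 8, "z": 62, "spin": 0}, {"x": 66, "y": 8, "z": 68, "spin": 0}, {"x": 66, "y": 8, "z": 68, "spin": 0}])

```text
time_s: 50.7
tool_pos: [0.5068, 0.2174, 0.08]
eef_rot: [-180.0, -0.1, -173.5]
ft_force: [1.0, 0.4, 2.2]
grip_width: 0.0
finger_force: 1.1
```

Emit:
step_arm(motion=[{"x": 1, "y": 0, "z": 3, "spin": 0}, {"x": 2, "y": 0, "z": 6, "spin": 0}, {"x": 2, "y": 0, "z": 8, "spin": 0}, {"x": 2, "y": 0, "z": 10, "spin": 0}, {"x": 2, "y": 0, "z": 10, "spin": 0}])

```text
time_s: 51.2
tool_pos: [0.5055, 0.2172, 0.0715]
eef_rot: [180.0, -0.0, -173.5]
ft_force: [-1.3, -0.3, 10.5]
grip_width: -0.0
finger_force: 5.6
```

Emit:
step_arm(motion=[{"x": 0, "y": 0, "z": 1, "spin": 0}, {"x": 0, "y": 0, "z": 2, "spin": 0}, {"x": 0, "y": 0, "z": 3, "spin": 0}, {"x": 0, "y": 0, "z": 3, "spin": 0}, {"x": 0, "y": 0, "z": 3, "spin": 0}])

```text
time_s: 51.7
tool_pos: [0.5056, 0.2172, 0.0701]
eef_rot: [180.0, -0.0, -173.5]
ft_force: [-3.5, -1.8, 23.4]
grip_width: 0.0001
finger_force: 11.6
```

It's a stiff stop at 23 N. I ease off and check that the cover stays down.

Emit:
step_arm(motion=[{"x": 0, "y": 0, "z": -3, "spin": 0}, {"x": 0, "y": 0, "z": -6, "spin": 0}, {"x": 0, "y": 0, "z": -6, "spin": 0}])

```text
time_s: 52.0
tool_pos: [0.5048, 0.217, 0.0737]
eef_rot: [-180.0, -0.1, -173.5]
ft_force: [0.0, 0.0, -0.2]
grip_width: -0.0001
finger_force: 0.0
```

Emit:
step_arm(motion=[{"x": 0, "y": 0, "z": -15, "spin": 0}, {"x": 0, "y": 0, "z": -45, "spin": 0}, {"x": 0, "y": 0, "z": -90, "spin": 0}, {"x": 0, "y": 0, "z": -135, "spin": 0}, {"x": 10, "y": -5, "z": -180, "spin": 0}, {"x": 30, "y": -15, "z": -205, "spin": 0}, {"x": 50, "y": -20, "z": -210, "spin": 0}, {"x": 60, "y": -20, "z": -210, "spin": 0}, {"x": 60, "y": -20, "z": -210, "spin": 0}, {"x": 60, "y": -20, "z": -210, "spin": 0}, {"x": 60, "y": -20, "z": -210, "spin": 0}])

```text
time_s: 53.1
tool_pos: [0.4488, 0.191, 0.2829]
eef_rot: [-180.0, -0.1, -173.4]
ft_force: [-0.1, 0.6, -0.8]
grip_width: 0.0002
finger_force: 0.0
```

```bash
python3 - <<'E'
from h import *
st();a,c=shot('wrist','wr25');b,s=shot('side','side25');t,_=shot('top','top25')
S=cv2.imread('pics/side0.png')[:,:,::-1]
def orange(im,r):
    x0,y0,x1,y1=r;m=cv2.inRange(cv2.cvtColor(im[y0:y1,x0:x1],cv2.COLOR_RGB2HSV),(5,180,120),(20,255,255));y,x=np.nonzero(m);return x.min()+x0,x.max()+x0,y.min()+y0,y.max()+y0,len(x)
print(orange(S,(290,180,330,215)),orange(b,(290,180,330,215)))
R=(slice(165,235),slice(222,300));print('side cover diff before/after',np.abs(S[R].astype(int)-b[R]).mean(),'open ref',np.abs(cv2.imread('pics/side7.png')[:,:,::-1][R].astype(int)-S[R]).mean())
m=cv2.inRange(cv2.cvtColor(a,cv2.COLOR_RGB2HSV),(5,180,100),(20,255,255));print('orange wrist',boxes(m))
# bright front frame edge of cover in wrist view
g=cv2.cvtColor(a,cv2.COLOR_RGB2GRAY)
for q in([-.064,.07,.081],[-.064,-.07,.081],[-.06,.07,.081],[-.06,-.07,.081]):
    u=proj(c,w(q)).round().astype(int);print(u,g[u[1]-12:u[1]+12,u[0]].tolist())
print('tubes in tub',[(n,boxes(f(a),60)) for n,f in(('r',red),('g',grn),('v',vio))]);tub(t,_)
E
```

```text
53.1 [0.4488 0.191  0.2829] [-179.9566   -0.0543 -173.4447] F [-0.1264  0.5689 -0.8111] w 0.0002 0.0
(np.int64(299), np.int64(313), np.int64(187), np.int64(204), 137) (np.int64(299), np.int64(313), np.int64(187), np.int64(204), 126)
side cover diff before/after 5.431562881562882 open ref 33.034554334554336
orange wrist [(303, 176, 18, 31)]
[374 205] [57, 61, 59, 59, 60, 60, 60, 58, 65, 78, 77, 84, 141, 198, 199, 194, 194, 194, 193, 193, 179, 154, 164, 167]
[243 205] [60, 60, 60, 58, 60, 60, 62, 59, 67, 100, 105, 76, 117, 171, 194, 194, 192, 192, 191, 193, 183, 161, 161, 163]
[374 209] [60, 60, 60, 58, 65, 78, 77, 84, 141, 198, 199, 194, 194, 194, 193, 193, 179, 154, 164, 167, 165, 166, 166, 167]
[244 209] [60, 60, 61, 58, 69, 103, 106, 76, 117, 171, 195, 194, 192, 192, 191, 194, 183, 160, 162, 162, 163, 163, 164, 163]
tubes in tub [('r', [(457, 209, 13, 13)]), ('g', [(420, 211, 13, 14)]), ('v', [(443, 210, 14, 14)])]
tub ((455.68902587890625, 382.4852294921875), (167.1858367919922, 126.68106842041016), 10.178074836730957) 5408.5
```

The cover is shut, with its edge and the latch back at their original pixels. All three tubes are in the tub and the arm is clear. Handing in.

```bash
python3 -c "
from bench import robot
print(robot.finish_job())"
```

```text
the job is handed in; nothing more can be done
None
```

I handed the job in at about 53 s: the red, violet and green tubes (no yellow was present) are on the tub floor, the cover is latched shut, and the arm never touched the blue-capped bottle as far as I could tell, though I did not re-check it at the end.

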